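Set the bay dividers, load the boards and run the tray into the test booth

ROBOT

A 6-joint arm with a two-finger parallel gripper is mounted at the origin on the work surface. World frame = base frame: x ahead of the robot, y to its left, z up, the work surface at z = 0. Lengths are in m, angles in rad, forces in N, time in s.
With the tool pointing down it reaches from about 0.35 to 0.85 m from the base axis. Payload 8.1 kg.
Tool frame: the origin (TCP) lies at the very end of the fingers, on their centre line; the grasp point (between the pads) lies 19 mm behind it (grip_depth is the distance from the TCP to the grasp point, in m); z points along the fingers, y is the line along which they close (so a half turn about z gives the same grasp; the last joint's range is limited). The gripper opens to 93 mm and grips with 3 to 60 N. Pads are 15 mm wide; open, the fingers measure 128 mm over their backs; the gripper's body (75 mm by 188 mm) begins 65 mm behind the grasp point.
Start: joints at [-1.345, 0.13, 1.488, -0, 1.523, -0.085], TCP at [0.184, -0.571, 0.219] pointing down, gripper open.
Joint ranges: [-2.96, 2.96], [-0.89, 2.26], [0.02, 2.5], [-1.34, 4.48], [0, 2.73], [-2.66, 2.66]. Speed limits (rad/s): [2.39, 2.39, 2.79, 3.14, 3.14, 3.14].

INTERFACE

Orientations are given as a rotation vector (axis times angle).
In Python, from rig import * gives the robot as it stands. The module is installed in compiled form; this text tells all that it offers.
- The arm moves only by the tool step_arm, never from a script. Its argument "series" is a list of rows, each an object with "travel": the shift along the tool's x, y, z in cm, a list of three; "roll": the turn about the tool's z in degrees; "grip": the opening, from 0 (shut) to 1 (fully open). In form: [{"travel": [x, y, z], "roll": roll, "grip": grip}, ...]. A call has 1 to 20 rows; each row shifts and turns the commanded pose from where the row before left it, along the tool's axes as they then stand; what a row does not reach is not made up. A row lasts 1/12 s, in which the tool goes at most 41.7 mm and 7.16 degrees, less where a joint would pass 70% of its speed; a pose out of reach is approached as far as the arm can. A call is refused whole if a number of a shift passes 4.17 or a number of a turn 7.16, either way. A call with a gripper value outside its range is refused whole. The fingers move at their own pace and stop on an object; "squeeze" is the grip in N (left out, the last holds). Time passes only in rows, so rows that do not move let the fingers close. It gives the time, the measured TCP pose, the force, the opening and the grip force at its end, in the units of the state.
- state(): the state, without advancing time (a new reading comes with each control period).
- camera(name): name is "side" or "top"; returns a dict with "image" (384x512x3 uint8, red, green, blue), "depth" (384x512 float32, m along the optical axis (not along the pixel's ray), 0 where there is no reading), "fx", "fy", "cx", "cy" (pixels), "origin" and "attitude" of the camera in the world. Camera axes: x right, y up, looking along -z (the intrinsics and any distortion apply to the point x, -y, -z); pixel columns grow to the right and rows downward; lengths in m; the calibration is good to about 2 mm. A picture is of the moment at which its call begins.
- hand_in(): hands the job in; it is judged then, once.
The state is a dict: "clock": time; "q": joint angles; "qd": joint speeds; "tau": joint torques, N m; "ee_pos": TCP position; "ee_rot": TCP orientation; "contact_force": force on the tool from outside, world axes, zero at the start; "moment": the same for the moment, N m; "opening": opening from 0.0 (shut) to 1.0 (fully open); "grip_force": force on a finger pad.
Only numpy, scipy, OpenCV 4.12 (cv2) and the standard library are available. Lean on these libraries where they do the work, as an engineer would, in place of code of your own. Each camera call takes 0.05 s, during which the arm holds its last target. There are 200 camera calls.

TASK

Get the repaired power-supply boards ready for their booth test: first slide the red and the blue divider collar along the tray's bar so that each stands at the mark of its own colour, then lay every board flat on the tray floor, one to a bay. Next raise the booth's sash until its lower edge is level with the yellow height marks, and after that push the tray fully home into the booth; leave the sash and the collars at their marks and do not disturb the multimeter, tape, screwdriver and flux bottle.

Things in the scene. Friction and masses are not known exactly. Their poses are not given: they have to be found in the camera images.
- tray_mid (a point): aluminium tray, 120 (x) x 258 (y) mm, walls 4 mm thick, 16 mm above its floor. Point: centre of the inner floor, 24 mm above the bench. z up; y along bar and travel, +y out of the booth towards the handle; x away from the robot. Inside spans x -56..56, y -125..125 mm; the collars' two divider plates part it along y into three bays
- tray_handle (a point): black upright handle block of the tray, 40 (x) x 14 (y) x 42 (z) mm, its axis 76 mm beyond the tray's +y end wall, joined to it by a low strip. Point: on its axis, 18 mm below its top, 23 mm above the tray floor. Grip it across y, or push its +y face
- tray (a joint): how far the tray is pushed in, towards its own -y, m: about 0 = out, 0.315 = fully home against its end stop. Sliding friction about 12 N; stays where it is left. When home, the handle is 90 mm short of the sash plane
- red_tab (a point): red collar, on the +y half: ring on a 12 mm bar along tray y, with a thumb tab 26 (x) x 14 (y) x 38 (z) mm above it. Point: tab centre, 56 mm above the tray floor, at tray x 70 mm; axes as the tray. Slides along y only (12..112 mm), friction 3.5 N, stays put. Carries a divider plate 4 mm thick in the same y plane, tray x -42..52 mm, top 23 mm above the floor
- blue_tab (a point): blue collar, the same but on the -y half (tray y -112..-12 mm). Point: centre of its blue thumb tab
- red_mark (a point): red line, 4 mm wide, across the white scale strip behind the bar (tray x 99 mm). Point: its centre on top of the strip; axes as the tray. The red collar is at its mark when red_tab has the same y, in tray axes, as this point. It moves with the tray
- blue_mark (a point): blue line on the same strip: the mark for the blue collar
- sash_edge (a point): lift ledge on the lower edge of the clear upright sash, on the robot's side: blue plate 60 (x) x 64 (y) x 8 mm sticking out to tray +y, underside level with the sash's lower edge, with an upright rib 60 (x) x 10 (y) mm, top 40 mm above that edge, 60 mm out from the sash. Point: centre of the underside, 32 mm in y from the sash, at tray x -115 mm; axes as the tray
- sash (a joint): height of the sash, m: 0 = lowest (lower edge 50 mm above the bench), up to 0.135. Counterbalanced: stays where it is left; raising takes about 4.2 N, lowering 1.8 N. Push up under the ledge, or pinch the rib from above
- height_mark (a point): yellow pointer, 4 mm thick, on a black plate on the sash post nearest the robot (a twin at the same height on the other post). Point: middle of its outer end. The sash is set when its lower edge (sash_edge) is at the height of this point
- board1_mid (a point): board: black carrier 86 (own x) x 50 (own y) x 8 mm with a green circuit board; in its middle a yellow transformer, 30 (own x) x 28 (own y) mm, that rises to 56 mm above the underside and is what one grips; all else stays below 34 mm. 0.16 kg. Point: on the centre line, 28 mm above the underside; z up. May be absent (None from the start)
- board2_mid (a point): same as board1_mid: another such board
- board3_mid (a point): same as board1_mid: another such board
- booth_ref (a point): fixed booth: point on its base (20 mm high, x -80..110), tray axes, at the tray's centre when the tray is out. Sash posts 20 x 30 mm at x -165 and 130, y -200 mm; sash in that plane, 262 wide, 92 mm high. Closed clear housing behind it, y -215..-475 mm, 290 mm above the bench
- meter: grey multimeter lying flat, 95 x 135 x 36 mm, bystander; origin centre of underside
- tape: blue roll of tape lying flat, 72 mm across, 22 mm high, bystander; origin centre of underside
- driver: screwdriver lying on the bench, bystander; origin at bench level under it
- flux: amber flux bottle with a red cap, 40 mm across, 85 mm high, bystander; origin centre of underside
Things that resemble listed ones, but are neither listed nor needed, are in the scene too. What is shaped like the part that bears board3_mid but pink or purple is not meant.

How it is judged:
On the way, in this order (a step that is already met when the one before it is completed fails the run):
1. both collars stand at their marks (within 5 mm) (y of red_tab in the frame of red_mark between -0.005 and 0.005 m and y of blue_tab in the frame of blue_mark between -0.005 and 0.005 m), for 0.3 s.
2. every board present lies flat on the tray floor, released (x of board1_mid in the frame of tray_mid between -0.04 and 0.04 m and y of board1_mid in the frame of tray_mid between -0.11 and 0.11 m and z of board1_mid in the frame of tray_mid between 0.02 and 0.034 m and angle between each of board1_mid, board2_mid, board3_mid's own z axis and vertical below 0.12 rad and x of board2_mid in the frame of tray_mid between -0.04 and 0.04 m and y of board2_mid in the frame of tray_mid between -0.11 and 0.11 m and z of board2_mid in the frame of tray_mid between 0.02 and 0.034 m and x of board3_mid in the frame of tray_mid between -0.04 and 0.04 m and y of board3_mid in the frame of tray_mid between -0.11 and 0.11 m and z of board3_mid in the frame of tray_mid between 0.02 and 0.034 m and contact force between the fingers and board1 below 0.2 N and contact force between the fingers and board2 below 0.2 N and contact force between the fingers and board3 below 0.2 N), for 0.3 s.
3. the sash's lower edge is level with the yellow height mark (within 7 mm) (z of sash_edge in the frame of height_mark between -0.007 and 0.007 m), for 0.3 s.
4. the tray is pushed fully home (value of joint tray above 0.305 m), for 0.2 s.
At the end, for the whole second after the job is handed in: Both collars within 5 mm of their marks, every board present flat and at rest on the tray floor between the dividers, the sash's lower edge within 7 mm of the height of the yellow mark, and the tray within 10 mm of its end stop (all of step 1 and all of step 3 and x of board1_mid in the frame of tray_mid between -0.04 and 0.04 m and y of board1_mid in the frame of tray_mid between -0.11 and 0.11 m and z of board1_mid in the frame of tray_mid between 0.02 and 0.034 m and angle between each of board1_mid, board2_mid, board3_mid's own z axis and vertical below 0.12 rad and x of board2_mid in the frame of tray_mid between -0.04 and 0.04 m and y of board2_mid in the frame of tray_mid between -0.11 and 0.11 m and z of board2_mid in the frame of tray_mid between 0.02 and 0.034 m and x of board3_mid in the frame of tray_mid between -0.04 and 0.04 m and y of board3_mid in the frame of tray_mid between -0.11 and 0.11 m and z of board3_mid in the frame of tray_mid between 0.02 and 0.034 m and linear speed of each of board1, board2, board3 below 0.03 m/s and value of joint tray above 0.305 m); the robot touches nothing.
It fails at once if the grey multimeter is moved by more than 40 mm (distance of meter from where it was at the start of the episode above 0.04 m).
It fails at once if the roll of tape is moved by more than 40 mm (distance of tape from where it was at the start of the episode above 0.04 m).
It fails at once if the screwdriver is moved by more than 40 mm (distance of driver from where it was at the start of the episode above 0.04 m).
It fails at once if the flux bottle is moved by more than 40 mm (distance of flux from where it was at the start of the episode above 0.04 m).
Of board1, board2, board3 only 2 to 3 are there at a start; the rules pass over those that are not, and their reading is None.
At some moment in a run one of board1, board2, board3 may be knocked a few centimetres aside while the robot is not near it.
It also fails if it takes over 210 s, if anything falls off the work surface, if the arm or the gripper's body presses on something with over 40 N, if the wrist force passes 120 N, or if a joint passes its speed limit or range.

## Working session

There is one attempt and no reset: what is moved stays moved. The work goes in short steps, Python scripts to look and compute and a tool call to move; the robot and the scene stay as the last step left them, time stands still between calls to the robot, and variables do not carry over. Pictures are saved under pics/ and viewed, at most 14 in all, crops included, and the job is handed in when it is done.

Besides the shell and the picture viewer there is one more tool, called after "Emit:" as name(argument=value, ...) on one line, values as JSON. step_arm: Moves the arm, as the interface text tells. Its arguments: {"type":"object","properties":{"series":{"type":"array","items":{"type":"object","properties":{"travel":{"type":"array","items":{"type":"number"}},"roll":{"type":"number"},"grip":{"type":"number"}}}},"squeeze":{"type":"number"}},"required":["series"]}

```bash
mkdir -p pics; cat > h.py <<'E'
from rig import *
import numpy as np, cv2
from scipy.spatial.transform import Rotation as R
def cam(n):
    c=camera(n); np.savez('%s.npz'%n,**{k:np.array(v) for k,v in c.items()}); return c
def load(n): return dict(np.load('%s.npz'%n,allow_pickle=True))
def att(c):
    a=np.array(c['attitude'],float); return a if a.shape==(3,3) else R.from_rotvec(a).as_matrix()
def ray(c,u,v):
    d=np.array([(u-c['cx'])/c['fx'],-(v-c['cy'])/c['fy'],-1.]); return np.array(c['origin']),att(c)@d
def onz(c,u,v,z):
    o,d=ray(c,u,v); return o+d*(z-o[2])/d[2]
def dep(c,u,v):
    o,d=ray(c,u,v); return o+d*float(c['depth'][int(round(v)),int(round(u))])
def cloud(c):
    v,u=np.mgrid[0:384,0:512]
    d=np.stack([(u-c['cx'])/c['fx'],-(v-c['cy'])/c['fy'],-np.ones(u.shape)],-1)*c['depth'][...,None]
    return d@att(c).T+np.array(c['origin'])
def proj(c,p):
    q=att(c).T@(np.array(p)-np.array(c['origin'])); return c['cx']+c['fx']*q[0]/-q[2], c['cy']-c['fy']*q[1]/-q[2]
E
python3 - <<'E'
from h import *
for n in('top','side'):
    c=cam(n); print(n,[c[k] for k in c if k not in('image','depth')],c.keys())
    cv2.imwrite('pics/%s0.png'%n,cv2.resize(c['image'][...,::-1],(768,576),interpolation=cv2.INTER_CUBIC))
print(state())
E
```

```text
top [467.98153682933963, 467.98153682933963, 256.9693602136191, 183.07378994028642, array([0.32725927, 0.13233343, 1.31288278]), array([ 0.16596757, -0.12863005, -1.55508073])] dict_keys(['image', 'depth', 'fx', 'fy', 'cx', 'cy', 'origin', 'attitude'])
side [372.5561287127637, 372.5561287127637, 254.5541041120248, 188.72967013263488, array([0.16808883, 0.59226264, 0.73056686]), array([ 0.3149946 , -0.91401433, -2.28456635])] dict_keys(['image', 'depth', 'fx', 'fy', 'cx', 'cy', 'origin', 'attitude'])
{'clock': 0.1, 'q': array([-1.34537804e+00,  1.31085410e-01,  1.48914103e+00, -1.55206841e-05,
        1.52300697e+00, -8.53676649e-02]), 'qd': array([ 0.00078066, -0.0004215 , -0.00269304,  0.00047077,  0.00143335,
       -0.00010213]), 'tau': array([ 1.96731737e-03, -5.61336708e+01, -4.93098807e+01,  7.70045584e-02,
        2.93858140e-02, -8.12605526e-05]), 'ee_pos': array([ 0.18340534, -0.57075223,  0.2177086 ]), 'ee_rot': array([-3.10212280e+00, -4.85967136e-01,  2.04513940e-04]), 'contact_force': array([0.50290941, 0.65553484, 0.18199413]), 'moment': array([-0.02541629,  0.01187261,  0.02095783]), 'grip_force': 0.0, 'opening': 0.9977335300647349}
```

View pics/top0.png

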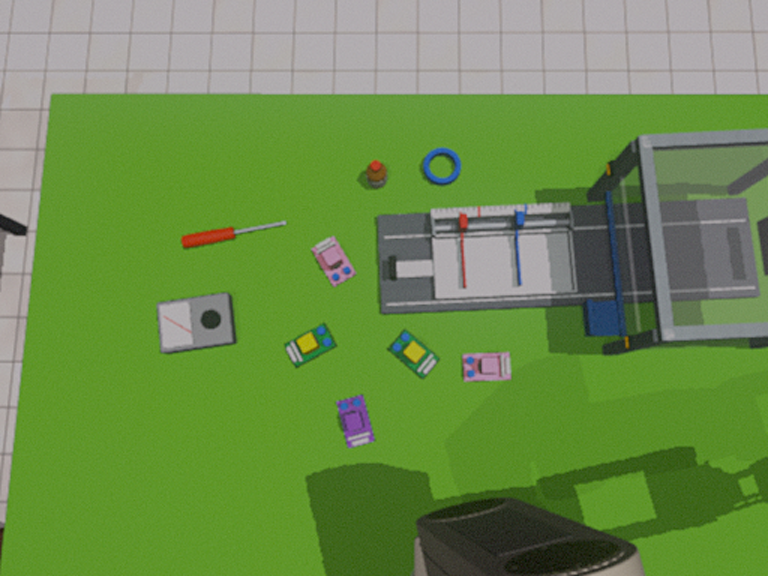

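View pics/side0.png

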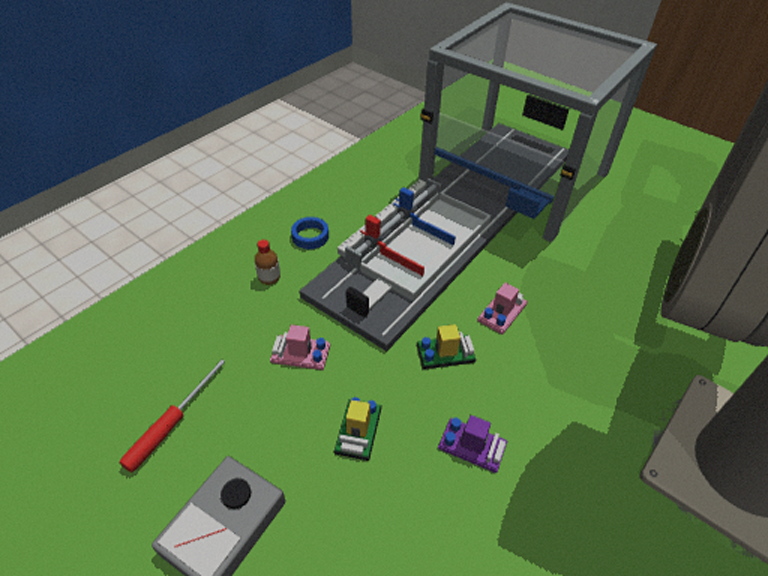

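The top view shows two green boards with yellow transformers at (308,343) and (414,352). The lookalikes are pink at (335,260) and (487,366), and purple at (355,420). The tray is at (505,265), with its handle at (392,268), red tab at (463,220) and blue tab at (520,217). The sash ledge is at (603,317) and the yellow pointers are at (608,170) and (626,344). The side view shows the same things. I choose the two green/yellow boards and will check them in a crop with the scale strip.

```bash
python3 - <<'E'
from h import *
t=load('top');s=load('side')
def crop(c,x0,y0,x1,y1,w,h): return cv2.resize(c['image'][y0:y1,x0:x1,::-1],(w,h),interpolation=cv2.INTER_CUBIC)
a=crop(t,275,125,435,240,800,300*115*5//575 if 0 else 300)
a=crop(t,270,130,430,190,800,300)
b=crop(s,210,110,370,170,800,300)
cv2.imwrite('pics/c1.png',np.vstack([a,b]))
a=crop(t,180,205,300,265,800,400)
b=crop(s,270,80,410,150,400,200); d=crop(s,215,210,325,310,400,200)
cv2.imwrite('pics/c2.png',np.vstack([a,np.hstack([b,d])]))
# depth clouds for boards
P=cloud(t); hsv=cv2.cvtColor(t['image'],cv2.COLOR_RGB2HSV)
for n,c in(('top',t),('side',s)):
    hsv=cv2.cvtColor(c['image'],cv2.COLOR_RGB2HSV);P=cloud(c)
    for name,lo,hi in(('yel',(22,150,90),(32,255,255)),('red',(0,150,90),(6,255,255)),('blue',(106,150,50),(125,255,255)),('orange',(12,150,90),(22,255,255))):
        m=cv2.inRange(hsv,lo,hi); k,l,st,ce=cv2.connectedComponentsWithStats(m)
        for i in range(1,k):
            if st[i,4]>=6:
                p=P[l==i]; print(n,name,ce[i].round(1),st[i].tolist(),np.median(p,0).round(4),'zmax',np.percentile(p[:,2],95).round(3))
E
```

```text
top yel [404.9 112.7] [404, 109, 3, 8, 14] [ 0.7318 -0.2146  0.1641] zmax 0.167
top yel [204.5 228.5] [198, 222, 14, 14, 128] [0.4413 0.3036 0.0554] zmax 0.06
top yel [417.4 227.6] [416, 225, 3, 7, 14] [ 0.4386 -0.2305  0.1655] zmax 0.168
top yel [275.4 234.4] [269, 228, 14, 14, 122] [0.4275 0.1138 0.0561] zmax 0.06
top red [250.3 110.1] [248, 108, 6, 5, 21] [0.7652 0.1849 0.0847] zmax 0.087
top red [308.3 147. ] [306, 143, 6, 9, 43] [0.6576 0.0273 0.0984] zmax 0.103
top red [137.5 157.6] [122, 153, 33, 11, 129] [0.6434 0.5075 0.0245] zmax 0.03
top red [308.  171.5] [308, 167, 1, 10, 10] [0.6011 0.0237 0.0483] zmax 0.05
top red [309. 186.] [309, 182, 1, 9, 9] [0.5613 0.0212 0.0466] zmax 0.049
top blue [294.2 110.5] [283, 99, 24, 24, 190] [0.786  0.0603 0.0216] zmax 0.026
top blue [346.1 145. ] [344, 141, 5, 9, 40] [ 0.6637 -0.0738  0.0994] zmax 0.103
top blue [407.8 161. ] [407, 156, 3, 10, 12] [ 0.6207 -0.2365  0.095 ] zmax 0.1
top blue [344.  163.5] [344, 160, 1, 8, 8] [ 0.6248 -0.0757  0.0485] zmax 0.05
top blue [345. 174.] [345, 170, 1, 9, 9] [ 0.5948 -0.0779  0.0457] zmax 0.049

[... 2987 characters left out ...]
[246, 267, 5, 8, 26] [0.4436 0.272  0.0246] zmax 0.027
side blue [303.4 282.4] [301, 279, 6, 8, 42] [0.3369 0.2166 0.0246] zmax 0.027
side blue [299.6 291.9] [297, 288, 7, 9, 46] [0.3306 0.2405 0.0245] zmax 0.026
side orange [283.1  77.4] [281, 77, 5, 2, 7] [ 0.7357 -0.2161  0.1625] zmax 0.164
side orange [377.2 114.6] [375, 113, 6, 4, 10] [ 0.4401 -0.2307  0.1635] zmax 0.165
side orange [177.2 171.5] [170, 167, 14, 9, 84] [0.7574 0.1912 0.0591] zmax 0.065
side orange [107.5 276.5] [104, 273, 8, 8, 8] [0.6595 0.4781 0.0223] zmax 0.024
side orange [231.2 284.8] [231, 283, 2, 5, 6] [0.4464 0.3231 0.0299] zmax 0.036
side orange [242.  288.6] [240, 286, 4, 5, 8] [0.4255 0.3119 0.022 ] zmax 0.032
```

View pics/c1.png

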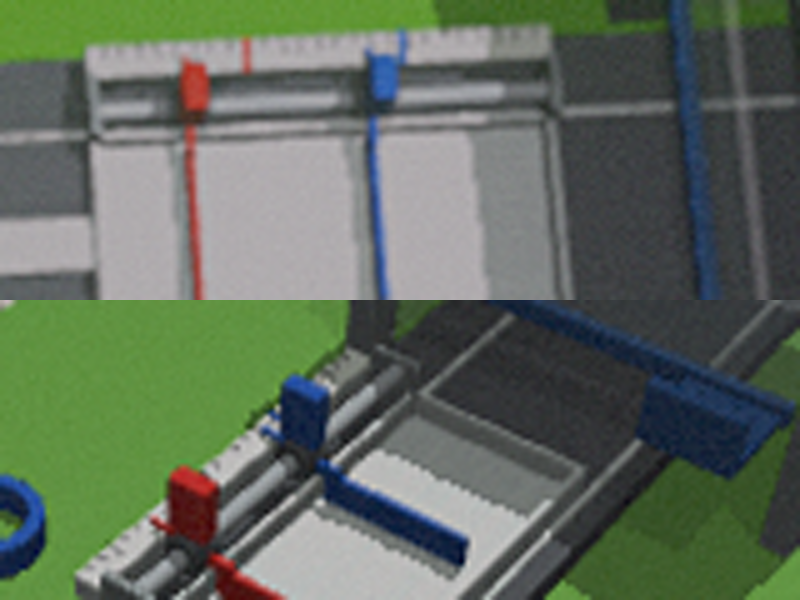

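View pics/c2.png

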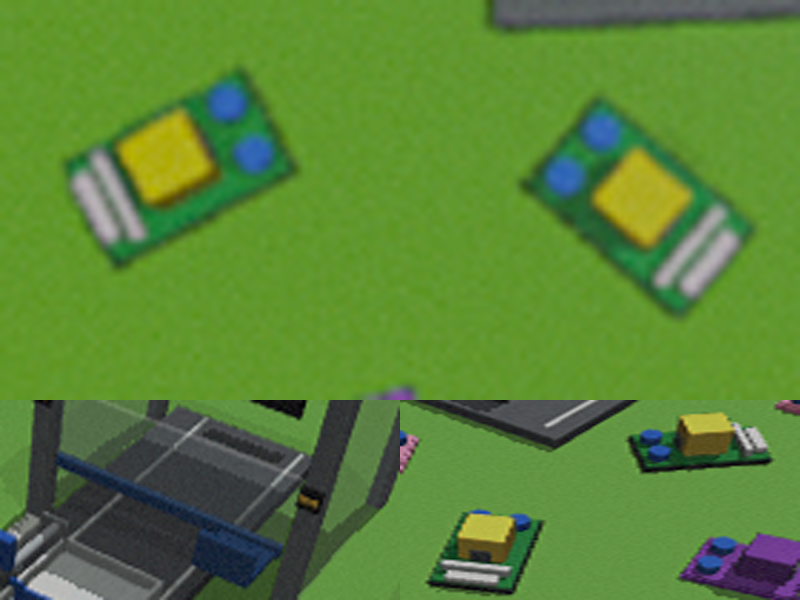

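The crops confirm two genuine boards, green with yellow blocks, at top pixels (204,228) and (275,234). On the scale strip the red mark is at top px ~(319,141) and the blue mark at ~(350,139). Next I'll measure the tray frame and the marks.

```bash
cat >> h.py <<'E'
def comps(c,lo,hi,mn=6):
    hsv=cv2.cvtColor(c['image'],cv2.COLOR_RGB2HSV); m=cv2.inRange(hsv,lo,hi)
    k,l,st,ce=cv2.connectedComponentsWithStats(m)
    return [(ce[i],l==i,st[i]) for i in range(1,k) if st[i,4]>=mn]
E
python3 - <<'E'
from h import *
Y=0.060; ex=np.array([np.cos(Y),np.sin(Y)]);ey=np.array([-np.sin(Y),np.cos(Y)])
# yaw: white strip & walls via side/top cloud in z bands
for n in('top','side'):
    c=load(n);P=cloud(c);im=c['image'].astype(int);hsv=cv2.cvtColor(c['image'],cv2.COLOR_RGB2HSV)
    # marks: saturated pixels near strip
    a=np.array([0.658,0.028])
    xt=(P[...,:2]-a)@ex+.070; yt=(P[...,:2]-a)@ey
    m=(xt>.084)&(xt<.112)&(yt>-.16)&(yt<.12)
    for nm,h0,h1 in(('red',0,10),('red2',170,180),('blue',100,130)):
        mm=m&(hsv[...,0]>=h0)&(hsv[...,0]<=h1)&(hsv[...,1]>90)
        k,l=cv2.connectedComponents(mm.astype(np.uint8),connectivity=8)
        for i in range(1,k):
            q=l==i; v,u=np.nonzero(q); print(n,nm,q.sum(),u.mean().round(1),v.mean().round(1),'xt',xt[q].mean().round(4),'yt',yt[q].mean().round(4),'z',np.median(P[q][:,2]).round(4),P[q].mean(0).round(4))
    w=m&(hsv[...,1]<60)&(hsv[...,2]>120); print(n,'strip z',np.percentile(P[w][:,2],[5,50,95]),'yt range',np.percentile(yt[w],[.5,99.5]),'xt',np.percentile(xt[w],[1,99]))
    # floor: inside
    f=(xt>-.05)&(xt<.05)&(yt>-.2)&(yt<.2)&(abs(P[...,2]-.024)<.004)&(hsv[...,1]<60)
    print(' floor z',np.median(P[f][:,2]),'yt',np.percentile(yt[f],[1,99]))
    # yaw from base edges: dark line? red/blue plates lines
    for lo,hi in(((0,150,60),(8,255,255)),((106,120,40),(125,255,255))):
        q=cv2.inRange(hsv,lo,hi)>0; q&=(xt>-.045)&(xt<.05)&(abs(P[...,2]-.047)<.004)&(abs(yt)<.18)
        pp=P[q][:,:2]; print(' plate yaw',np.arctan(np.polyfit(pp[:,0],pp[:,1],1)[0]),q.sum(), yt[q].mean().round(4), xt[q].min().round(3),xt[q].max().round(3))
    # handle block
    q=(abs(xt)<.05)&(yt>.1)&(yt<.3)&(P[...,2]>.055)&(P[...,2]<.075); print(' handle top',P[q].mean(0).round(4),q.sum(),'yt',np.percentile(yt[q],[2,98]).round(4),'xt',np.percentile(xt[q],[2,98]).round(4))
E
```

```text
top red 7 319.0 141.0 xt 0.0981 yt -0.0372 z 0.0485 [ 0.6883 -0.0074  0.049 ]
top red 1 307.0 142.0 xt 0.0977 yt -0.0039 z 0.0465 [0.6859 0.0258 0.0465]
top red 5 311.0 147.0 xt 0.0887 yt -0.0165 z 0.0207 [0.6776 0.0126 0.0241]
top blue 12 349.5 141.5 xt 0.094 yt -0.123 z 0.0471 [ 0.6893 -0.0933  0.0421]
top blue 1 343.0 140.0 xt 0.0948 yt -0.1023 z 0.0585 [ 0.6889 -0.0726  0.0585]
top strip z [0.04312987 0.0482242  0.05303834] yt range [-0.15949685  0.05190122] xt [0.08488914 0.10798949]
 floor z 0.023853366104078066 yt [-0.19704569  0.14803173]
 plate yaw 0.05375451299437977 19 -0.0009 -0.038 0.026
 plate yaw 0.05632470292218462 35 -0.1016 -0.041 0.043
 handle top [0.5892 0.2094 0.0611] 147 yt [0.1234 0.2553] xt [-0.0195  0.0396]
side red 9 242.1 154.8 xt 0.0924 yt -0.003 z 0.0547 [0.6806 0.0263 0.054 ]
side blue 3 264.3 132.7 xt 0.1054 yt -0.1243 z 0.0476 [ 0.7008 -0.094   0.0485]
side blue 7 263.7 136.1 xt 0.0934 yt -0.1045 z 0.0547 [ 0.6877 -0.0749  0.0541]
side strip z [0.04588582 0.04843283 0.05080628] yt range [-0.1271883   0.05210201] xt [0.0872717  0.10993272]
 floor z 0.0240647526563752 yt [-0.1975296   0.15060315]
 plate yaw 0.05269829785629427 46 -0.001 -0.04 0.05
 plate yaw 0.04388021777714441 53 -0.1022 -0.039 0.049
 handle top [0.5907 0.2066 0.0599] 196 yt [0.1226 0.2542] xt [-0.0174  0.0431]
```

```bash
cat >> h.py <<'E'
Y=0.054; ex=np.array([np.cos(Y),np.sin(Y)]);ey=np.array([-np.sin(Y),np.cos(Y)])
A=np.array([0.658,0.028])   # provisional red tab
def tr(p): return np.array([(p[:2]-A)@ex+.070,(p[:2]-A)@ey])
def markpos(c,which,u0,u1,v0,v1,z):
    im=c['image'].astype(float); r=im[v0:v1,u0:u1]
    w=(r[...,0]-(r[...,1]+r[...,2])/2) if which=='r' else (r[...,2]-(r[...,0]+r[...,1])/2)
    w=np.clip(w-np.median(w)-15,0,None); v,u=np.mgrid[v0:v1,u0:u1]
    uu,vv=(u*w).sum()/w.sum(),(v*w).sum()/w.sum(); return uu,vv,onz(c,uu,vv,z)
E
python3 - <<'E'
from h import *
c=load('top')
for w,b in(('r',(313,326,137,143)),('b',(347,356,135,141))):
    u,v,p=markpos(c,w,*b,.0485);print(w,u.round(2),v.round(2),p.round(4),tr(p).round(4))
print(c['image'][134:144,346:356,2].astype(int)-c['image'][134:144,346:356,0])
for n in('top','side'):
    c=load(n)
    P=cloud(c)
    for nm,lo,hi,y0 in(('red',(0,130,60),(8,255,255),0),('blue',(104,130,50),(125,255,255),-.1)):
        q=cv2.inRange(cv2.cvtColor(c['image'],cv2.COLOR_RGB2HSV),lo,hi)>0
        T=np.stack([(P[...,:2]-A)@ex+.07,(P[...,:2]-A)@ey],-1)
        q&=(abs(T[...,0]-.07)<.02)&(abs(T[...,1]-y0)<.03)
        for zlo,zhi in((.062,.093),(.095,.106)):
            k=q&(P[...,2]>zlo)&(P[...,2]<zhi)
            if k.sum(): print(n,nm,zlo,k.sum(),np.percentile(T[k],[5,50,95],axis=0).round(4).tolist(),P[k].mean(0).round(4))
    q=(abs(P[...,2]-.032)<.012)
# handle
    T=np.stack([(P[...,:2]-A)@ex+.07,(P[...,:2]-A)@ey],-1)
    k=(abs(T[...,0])<.035)&(T[...,1]>.12)&(T[...,1]<.3)&(abs(P[...,2]-.0655)<.003)
    print('handle',k.sum(),P[k].mean(0).round(4),np.percentile(T[k],[5,50,95],axis=0).round(4).tolist())
    # tray end walls top z=.040
    k=(abs(T[...,0])<.04)&(abs(P[...,2]-.040)<.002); h,e=np.histogram(T[k][:,1],bins=np.arange(-.22,.2,.004)); print([(round(e[i],3),int(h[i])) for i in range(len(h)) if h[i]>8])
E
```

```text
r 318.8 139.69 [ 0.6922 -0.007   0.0485] [ 0.1023 -0.0368]
b 350.04 138.23 [ 0.697  -0.0939  0.0485] [ 0.1024 -0.1239]
[[-50 -52 -46 -49 -45 -47 -47 -51 -44 -41]
 [-39 -42 -44 -13   0 -27 -36 -38 -29 -28]
 [ -6 -11 -11  32  62  13 -12 -11  -9  -5]
 [  1  -2  -2  34  84  33  -4  -3   1  -1]
 [ -1  -3  -3  26  90  39  -5  -3  -3  -1]
 [ -4  -7  -7  19  78  41  -3  -2  -1  -3]
 [ 15  18  10  31  83  28  -6  -4  -1  -5]
 [102 104  76  64  88  28  -4  -5  -3  -3]
 [129 129 113  78  75  26  -3  -2  -1  -5]
 [124 124 123  66  18  10   0  -3   5  -8]]
top red 0.062 1 [[0.0576, -0.0031], [0.0576, -0.0031], [0.0576, -0.0031]] [0.6458 0.0243 0.0902]
top red 0.095 39 [[0.0586, -0.0058], [0.0693, -0.0004], [0.0805, 0.0051]] [0.657  0.0272 0.0995]
top blue 0.095 42 [[0.0594, -0.1076], [0.07, -0.1018], [0.0806, -0.0962]] [ 0.6636 -0.0737  0.0992]
handle 63 [0.58   0.1548 0.0651] [[-0.019, 0.1231], [-0.0003, 0.129], [0.0166, 0.1349]]
[(np.float64(-0.204), 30), (np.float64(0.048), 19), (np.float64(0.052), 10)]
side red 0.062 51 [[0.0586, -0.0029], [0.0668, 0.0036], [0.0801, 0.005]] [0.6554 0.0306 0.0792]
side red 0.095 32 [[0.0599, -0.007], [0.0701, 0.0009], [0.0794, 0.0041]] [0.6578 0.0277 0.0988]
side blue 0.062 74 [[0.0592, -0.1051], [0.0672, -0.0978], [0.0818, -0.0955]] [ 0.6618 -0.0705  0.0787]
side blue 0.095 29 [[0.0589, -0.1076], [0.0702, -0.0996], [0.0804, -0.0962]] [ 0.6636 -0.0725  0.0989]
handle 69 [0.5813 0.1528 0.0651] [[-0.0168, 0.1223], [-0.0009, 0.1288], [0.018, 0.1345]]
[(np.float64(-0.208), 12), (np.float64(-0.204), 19), (np.float64(-0.104), 25), (np.float64(-0.004), 18), (np.float64(0.048), 34), (np.float64(0.132), 13)]
```

```bash
cat >> h.py <<'E'
def T2W(x,y,z=0):  # tray coords (tray out) -> world
    p=A+(x-.07)*ex+(y-.0785)*ey; return np.array([p[0],p[1],z])
def plan(x,y,z,psi_deg):
    s=state(); M=R.from_rotvec(s['ee_rot']).as_matrix(); p=np.array(s['ee_pos'])
    psi=np.degrees(np.arctan2(M[1,0],M[0,0])); roll=(psi-psi_deg+180)%360-180
    N=M@R.from_euler('z',roll,degrees=True).as_matrix(); t=N.T@(np.array([x,y,z])-p)*100
    print('clk %.1f'%s['clock'],'pos',p.round(4),'psi %.2f'%psi,'tilt %.3f'%np.degrees(np.arccos(-M[2,2])),'op %.2f'%s['opening'],'F',np.round(s['contact_force'],1),'| roll %.2f'%roll,'travel(after roll) cm',t.round(2),'rows %.1f'%(np.linalg.norm(t)/4.1))
E
python3 - <<'E'
from h import *
for p in(T2W(.07,.0785),T2W(.07,-.0228),T2W(0,0)): print(p.round(4))
plan(*T2W(.07,.0785)[:2],.14,3.1)
E
```

```text
[0.658 0.028 0.   ]
[ 0.6635 -0.0732  0.    ]
[ 0.5923 -0.0542  0.    ]
clk 0.1 pos [ 0.1834 -0.5708  0.2177] psi 17.81 tilt 0.094 op 1.00 F [0.5 0.7 0.2] | roll 14.71 travel(after roll) cm [ 50.63 -57.21   7.85] rows 18.7
```

Emit:
step_arm(series=[{"roll": 4.9},{"roll": 4.9},{"roll": 4.9},{"travel": [1.34,-3.13,0]},{"travel": [1.34,-3.13,0]},{"travel": [1.34,-3.13,0]},{"travel": [1.34,-3.13,0]},{"travel": [1.34,-3.13,0]},{"travel": [1.34,-3.13,0]},{"travel": [1.34,-3.13,0]},{"travel": [1.34,-3.13,0]},{"travel": [1.34,-3.13,0]},{"travel": [1.34,-3.13,0]},{"travel": [1.7,-2.8,0]},{"travel": [1.7,-2.8,0]},{"travel": [1.7,-2.8,0]},{"travel": [1.7,-2.8,0]},{"travel": [1.7,-2.8,0]},{"travel": [1.7,-2.8,0]},{"travel": [1.7,-2.8,0]}])

```text
validation failed for argument at $.se...
```

```bash
python3 - <<'E'
from h import *
plan(*T2W(.07,.0785)[:2],.14,3.1)
E
```

```text
clk 0.1 pos [ 0.1834 -0.5708  0.2177] psi 17.81 tilt 0.094 op 1.00 F [0.5 0.7 0.2] | roll 14.71 travel(after roll) cm [ 50.63 -57.21   7.85] rows 18.7
```

Emit:
step_arm(series=[{"travel": [0,0,0],"roll": 4.9,"grip": 0.45},{"travel": [0,0,0],"roll": 4.9,"grip": 0.45},{"travel": [0,0,0],"roll": 4.9,"grip": 0.45},{"travel": [1.34,-3.13,0],"roll": 0,"grip": 0.45},{"travel": [1.34,-3.13,0],"roll": 0,"grip": 0.45},{"travel": [1.34,-3.13,0],"roll": 0,"grip": 0.45},{"travel": [1.34,-3.13,0],"roll": 0,"grip": 0.45},{"travel": [1.34,-3.13,0],"roll": 0,"grip": 0.45},{"travel": [1.34,-3.13,0],"roll": 0,"grip": 0.45},{"travel": [1.34,-3.13,0],"roll": 0,"grip": 0.45},{"travel": [1.34,-3.13,0],"roll": 0,"grip": 0.45},{"travel": [1.34,-3.13,0],"roll": 0,"grip": 0.45},{"travel": [1.34,-3.13,0],"roll": 0,"grip": 0.45},{"travel": [1.7,-2.8,0],"roll": 0,"grip": 0.45},{"travel": [1.7,-2.8,0],"roll": 0,"grip": 0.45},{"travel": [1.7,-2.8,0],"roll": 0,"grip": 0.45},{"travel": [1.7,-2.8,0],"roll": 0,"grip": 0.45},{"travel": [1.7,-2.8,0],"roll": 0,"grip": 0.45},{"travel": [1.7,-2.8,0],"roll": 0,"grip": 0.45},{"travel": [1.7,-2.8,0],"roll": 0,"grip": 0.45}])

```text
clock: 1.77
ee_pos: [0.4088, -0.0476, 0.2184]
ee_rot: [3.14, 0.085, -0.0]
contact_force: [0.3, -0.7, 0.4]
opening: 0.447
grip_force: 0.0
```

```bash
python3 - <<'E'
from h import *
plan(*T2W(.07,.0785)[:2],.14,3.1)
E
```

```text
clk 1.8 pos [ 0.4088 -0.0476  0.2184] psi 3.11 tilt 0.004 op 0.45 F [ 0.3 -0.7  0.4] | roll 0.01 travel(after roll) cm [25.29 -6.2   7.84] rows 6.6
```

Emit:
step_arm(series=[{"travel": [2.81,-0.69,0.87],"roll": 0,"grip": 0.45},{"travel": [2.81,-0.69,0.87],"roll": 0,"grip": 0.45},{"travel": [2.81,-0.69,0.87],"roll": 0,"grip": 0.45},{"travel": [2.81,-0.69,0.87],"roll": 0,"grip": 0.45},{"travel": [2.81,-0.69,0.87],"roll": 0,"grip": 0.45},{"travel": [2.81,-0.69,0.87],"roll": 0,"grip": 0.45},{"travel": [2.81,-0.69,0.87],"roll": 0,"grip": 0.45},{"travel": [2.81,-0.69,0.87],"roll": 0,"grip": 0.45},{"travel": [2.81,-0.69,0.87],"roll": 0,"grip": 0.45},{"travel": [0,0,0],"roll": 0,"grip": 0.45},{"travel": [0,0,0],"roll": 0,"grip": 0.45},{"travel": [0,0,0],"roll": 0,"grip": 0.45}])

```text
clock: 2.77
ee_pos: [0.6571, 0.0264, 0.1397]
ee_rot: [3.14, 0.085, -0.002]
contact_force: [-0.8, -0.2, -0.3]
opening: 0.448
grip_force: 0.0
```

```bash
python3 - <<'E'
from h import *
plan(*T2W(.07,.0783)[:2],.071,3.1)
E
```

```text
clk 2.8 pos [0.6571 0.0264 0.1397] psi 3.12 tilt 0.090 op 0.45 F [-0.8 -0.2 -0.3] | roll 0.02 travel(after roll) cm [ 0.11 -0.14  6.86] rows 1.7
```

Emit:
step_arm(series=[{"travel": [0.1,-0.14,1.7],"roll": 0,"grip": 0.45},{"travel": [0,0,1.7],"roll": 0,"grip": 0.45},{"travel": [0,0,1.7],"roll": 0,"grip": 0.45},{"travel": [0,0,1.7],"roll": 0,"grip": 0.45},{"travel": [0,0,0],"roll": 0,"grip": 0.45},{"travel": [0,0,0],"roll": 0,"grip": 0},{"travel": [0,0,0],"roll": 0,"grip": 0},{"travel": [0,0,0],"roll": 0,"grip": 0},{"travel": [0,0,0],"roll": 0,"grip": 0},{"travel": [0,0,0],"roll": 0,"grip": 0},{"travel": [0,0,0],"roll": 0,"grip": 0},{"travel": [0,0,0],"roll": 0,"grip": 0},{"travel": [0,0,0],"roll": 0,"grip": 0}], squeeze=12)

```text
clock: 3.85
ee_pos: [0.6598, 0.0273, 0.0741]
ee_rot: [3.14, 0.085, 0.004]
contact_force: [-1.2, -2.4, 5.6]
opening: 0.15
grip_force: 12.0
```

```bash
python3 - <<'E'
from h import *
p=T2W(.07,.0415);plan(*p[:2],.071,3.1)
E
```

```text
clk 3.9 pos [0.6598 0.0273 0.0741] psi 3.09 tilt 0.153 op 0.15 F [-1.2 -2.4  5.6] | roll -0.01 travel(after roll) cm [-0.18  3.62  0.31] rows 0.9
```

Emit:
step_arm(series=[{"travel": [0,0,-0.5],"roll": 0,"grip": 0},{"travel": [0,0.73,0],"roll": 0,"grip": 0},{"travel": [0,0.73,0],"roll": 0,"grip": 0},{"travel": [0,0.73,0],"roll": 0,"grip": 0},{"travel": [0,0.73,0],"roll": 0,"grip": 0},{"travel": [0,0.73,0],"roll": 0,"grip": 0},{"travel": [0,0,0],"roll": 0,"grip": 0},{"travel": [0,0,0],"roll": 0,"grip": 0},{"travel": [0,0,0],"roll": 0,"grip": 0},{"travel": [0,0,0],"roll": 0,"grip": 0}])

```text
clock: 4.68
ee_pos: [0.66, -0.0093, 0.0765]
ee_rot: [3.14, 0.084, -0.002]
contact_force: [3.1, -3.9, -14.9]
opening: 0.15
grip_force: 12.0
```

```bash
python3 - <<'E'
from h import *
p=T2W(.07,.0415);plan(*p[:2],.071,3.1); print(tr(state()['ee_pos']))
E
```

```text
clk 4.7 pos [ 0.66   -0.0093  0.0765] psi 3.08 tilt 0.089 op 0.15 F [  3.1  -3.9 -14.9] | roll -0.02 travel(after roll) cm [-0.   -0.03  0.55] rows 0.1
[ 0.07003233 -0.03731643]
```

Red is in place. I'll release it, rise, and move to blue (tab now at tray y −0.0228).

Emit:
step_arm(series=[{"travel": [0,0,0.2],"roll": 0,"grip": 0.35},{"travel": [0,0,0],"roll": 0,"grip": 0.35},{"travel": [0,0,0],"roll": 0,"grip": 0.35},{"travel": [0,0,0],"roll": 0,"grip": 0.35},{"travel": [0,0,-2],"roll": 0,"grip": 0.35},{"travel": [0,0,-2.5],"roll": 0,"grip": 0.35},{"travel": [0,0,-2.5],"roll": 0,"grip": 0.35},{"travel": [0,2.1,0],"roll": 0,"grip": 0.4},{"travel": [0,2.1,0],"roll": 0,"grip": 0.4},{"travel": [0,2.1,0],"roll": 0,"grip": 0.4},{"travel": [0,0,0],"roll": 0,"grip": 0.4},{"travel": [0,0,0],"roll": 0,"grip": 0.4}])

```text
clock: 5.68
ee_pos: [0.6644, -0.0723, 0.1462]
ee_rot: [3.141, 0.083, 0.002]
contact_force: [-0.1, 0.8, -0.1]
opening: 0.399
grip_force: 0.0
```

```bash
python3 - <<'E'
from h import *
p=T2W(.07,-.0235);plan(*p[:2],.078,3.1)
E
```

```text
clk 5.7 pos [ 0.6644 -0.0723  0.1462] psi 3.02 tilt 0.073 op 0.40 F [-0.1  0.8 -0.1] | roll -0.08 travel(after roll) cm [-0.11  0.15  6.82] rows 1.7
```

Emit:
step_arm(series=[{"travel": [-0.1,0.12,1.7],"roll": 0,"grip": 0.4},{"travel": [0,0,1.7],"roll": 0,"grip": 0.4},{"travel": [0,0,1.7],"roll": 0,"grip": 0.4},{"travel": [0,0,1.7],"roll": 0,"grip": 0.4},{"travel": [0,0,0],"roll": 0,"grip": 0.4},{"travel": [0,0,0],"roll": 0,"grip": 0},{"travel": [0,0,0],"roll": 0,"grip": 0},{"travel": [0,0,0],"roll": 0,"grip": 0},{"travel": [0,0,0],"roll": 0,"grip": 0},{"travel": [0,0,0],"roll": 0,"grip": 0},{"travel": [0,0,0],"roll": 0,"grip": 0},{"travel": [0,0,0],"roll": 0,"grip": 0}])

```text
clock: 6.68
ee_pos: [0.6644, -0.0734, 0.0793]
ee_rot: [3.139, 0.085, 0.005]
contact_force: [1.5, -2.5, 5.1]
opening: 0.149
grip_force: 12.0
```

```bash
python3 - <<'E'
from h import *
p=T2W(.07,-.0454);plan(*p[:2],.078,3.1)
E
```

```text
clk 6.7 pos [ 0.6644 -0.0734  0.0793] psi 3.09 tilt 0.184 op 0.15 F [ 1.5 -2.5  5.1] | roll -0.01 travel(after roll) cm [-0.09  2.23  0.13] rows 0.5
```

Emit:
step_arm(series=[{"travel": [0,0.75,0],"roll": 0,"grip": 0},{"travel": [0,0.75,0],"roll": 0,"grip": 0},{"travel": [0,0.75,0],"roll": 0,"grip": 0},{"travel": [0,0,0],"roll": 0,"grip": 0},{"travel": [0,0,0],"roll": 0,"grip": 0},{"travel": [0,0,0],"roll": 0,"grip": 0},{"travel": [0,0,0],"roll": 0,"grip": 0},{"travel": [0,0,0],"roll": 0,"grip": 0.35},{"travel": [0,0,0],"roll": 0,"grip": 0.35},{"travel": [0,0,0],"roll": 0,"grip": 0.35},{"travel": [0,0,-2.5],"roll": 0,"grip": 0.35},{"travel": [0,0,-2.5],"roll": 0,"grip": 0.35},{"travel": [0,0,-2.5],"roll": 0,"grip": 0.35},{"travel": [-4,-0.5,-1],"roll": 0,"grip": 0.5},{"travel": [-4,-0.5,-1],"roll": 0,"grip": 0.5},{"travel": [-4,-0.5,-1],"roll": 0,"grip": 0.5},{"travel": [-4,-0.5,-1],"roll": 0,"grip": 0.5},{"travel": [-4,-0.5,-1],"roll": 0,"grip": 0.5},{"travel": [-4,-0.5,0],"roll": 0,"grip": 0.5},{"travel": [-4,-0.5,0],"roll": 0,"grip": 0.5}])

```text
clock: 8.35
ee_pos: [0.3813, -0.075, 0.2024]
ee_rot: [3.14, 0.086, 0.001]
contact_force: [-0.3, -0.1, 1.7]
opening: 0.502
grip_force: 0.0
```

```bash
python3 - <<'E'
from h import *
for n in('top','side'):
    c=cam(n);P=cloud(c);T=np.stack([(P[...,:2]-A)@ex+.07,(P[...,:2]-A)@ey+.0785],-1);hsv=cv2.cvtColor(c['image'],cv2.COLOR_RGB2HSV)
    for nm,lo,hi,y0 in(('red',(0,130,60),(8,255,255),.0415),('blue',(104,130,50),(125,255,255),-.0455)):
        q=cv2.inRange(hsv,lo,hi)>0
        q&=(abs(T[...,0]-.07)<.02)&(abs(T[...,1]-y0)<.02)&(P[...,2]>.095)&(P[...,2]<.106)
        v,u=np.nonzero(q)
        if q.sum(): print(n,nm,q.sum(),np.percentile(T[q],[5,50,95],axis=0).round(4).tolist(), T[q].mean(0).round(4), 'ray', (tr(onz(c,u.mean(),v.mean(),.099))+[0,.0785]).round(4))
    # boards
    for ce,m,st in comps(c,(20,150,80),(33,255,255),60): print(n,ce.round(1),m.sum(),np.median(P[m],0).round(4))
im=load('top')['image'];cv2.imwrite('pics/c3.png',np.vstack([cv2.resize(im[90:240,160:435,::-1],(800,400),interpolation=cv2.INTER_CUBIC),cv2.resize(load('side')['image'][100:200,190:390,::-1],(400,200),interpolation=cv2.INTER_CUBIC).repeat(2,axis=1)]))
plan(.43,.1,.2,3.1)
E
```

```text
top red 42 [[0.0589, 0.0379], [0.0695, 0.0439], [0.0818, 0.049]] [0.0696 0.0437] ray [0.0696 0.0437]
top blue 41 [[0.0585, -0.0494], [0.0695, -0.0431], [0.0803, -0.0385]] [ 0.0692 -0.0435] ray [ 0.069  -0.0434]
top [204.7 228.6] 137 [0.4391 0.3027 0.0558]
top [275.6 234.5] 126 [0.4274 0.1113 0.056 ]
side red 31 [[0.0598, 0.039], [0.0702, 0.0443], [0.0806, 0.049]] [0.07   0.0439] ray [0.0694 0.0447]
side blue 29 [[0.0598, -0.0486], [0.0694, -0.0423], [0.0796, -0.0381]] [ 0.0693 -0.0428] ray [ 0.0691 -0.0425]
side [299.  226.4] 241 [0.4226 0.1174 0.0531]
side [238.3 277.5] 275 [0.4388 0.3105 0.055 ]
clk 8.4 pos [ 0.378  -0.0743  0.2015] psi 3.09 tilt 0.029 op 0.50 F [ 0.  -0.4  0.1] | roll -0.01 travel(after roll) cm [  6.14 -17.12   0.15] rows 4.4
```

View pics/c3.png

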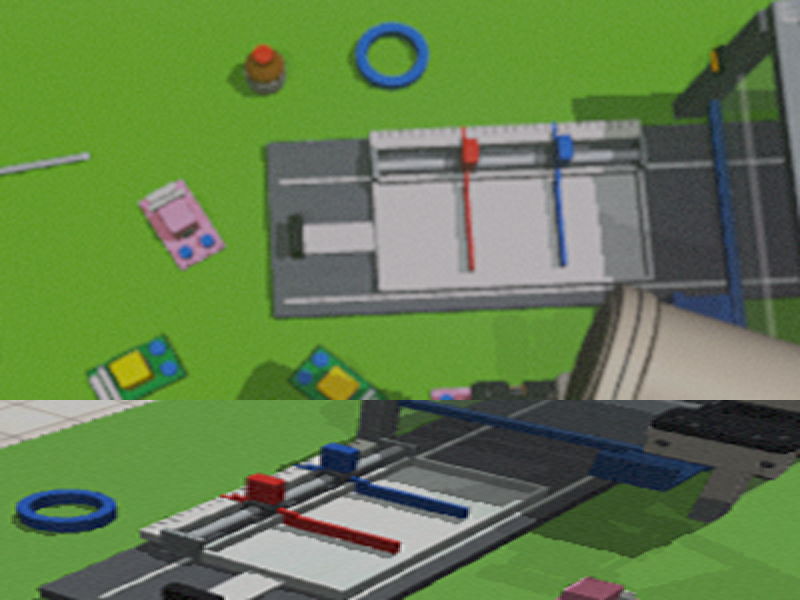

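```bash
python3 - <<'E'
from h import *
c=load('top')
for w,u00,u11,y0 in(('r',314,326,.0417),('b',346,358,-.0454)):
    im=c['image'].astype(float)
    o=[]
    for v in range(133,182):
        r=im[v,u00:u11]; k=(r[:,0]-(r[:,1]+r[:,2])/2) if w=='r' else (r[:,2]-(r[:,0]+r[:,1])/2)
        k=np.clip(k-np.median(k)-15,0,None)
        if k.sum()>30:
            u=(np.arange(u00,u11)*k).sum()/k.sum(); t=tr(onz(c,u,v,.0475))+[0,.0785]; o.append(t)
    o=np.array(o); pl=o[o[:,0]<.045]; mk=o[(o[:,0]>.093)&(o[:,0]<.112)]
    print(w,'plate',len(pl),np.median(pl[:,1]).round(4),np.polyfit(pl[:,0],pl[:,1],1).round(4),'mark',len(mk),mk[:,1].round(4), mk[:,0].round(3))
E
```

```text
r plate 22 0.0426 [0.0029 0.0425] mark 6 [0.0414 0.0414 0.0415 0.0415 0.0408 0.0363] [0.11  0.107 0.105 0.102 0.099 0.096]
b plate 23 -0.044 [-0.0014 -0.044 ] mark 6 [-0.0454 -0.0455 -0.046  -0.0461 -0.0479 -0.0543] [0.109 0.106 0.103 0.1   0.097 0.094]
```

```bash
cat >> h.py <<'E'
def boards(names=('top','side')):
    for n in names:
        c=load(n);P=cloud(c)
        for ce,m,st in comps(c,(18,130,70),(33,255,255),60):
            t=m&(P[...,2]>.049); v,u=np.nonzero(t); p=np.stack([(u-c['cx'])/c['fx'],-(v-c['cy'])/c['fy'],-np.ones(len(u))],-1)@att(c).T
            o=np.array(c['origin']); q=o+p*((.056-o[2])/p[:,2])[:,None]
            zt=np.percentile(P[t][:,2],70)
            r=cv2.minAreaRect(q[:,:2].astype(np.float32)*1000)
            ctr=q[:,:2].mean(0); 
            s=[];hsv=cv2.cvtColor(c['image'],cv2.COLOR_RGB2HSV)
            bl=cv2.inRange(hsv,(104,120,60),(125,255,255))>0; d=np.linalg.norm(P[...,:2]-ctr,axis=-1)
            bl&=(d<.05)&(d>.015)&(P[...,2]<.04); e=P[bl][:,:2].mean(0)-ctr if bl.any() else [0,0]
            print(n,'ctr',ctr.round(4),'rect',np.round(r[0],1),np.round(r[1],1),'ang %.1f'%r[2],'ztop %.4f'%zt,'caps dir %.1f'%np.degrees(np.arctan2(e[1],e[0])))
E
python3 - <<'E'
from h import *
boards()
E
```

```text
top ctr [0.7593 0.1865] rect [762.8 186.2] [34.4 34.5] ang 81.8 ztop 0.0632 caps dir 0.0
top ctr [0.44   0.3048] rect [440.3 304.8] [29.1 28.9] ang 32.5 ztop 0.0576 caps dir -61.2
top ctr [0.4263 0.1127] rect [426.5 112.5] [30.1 26.5] ang 45.6 ztop 0.0572 caps dir 47.5
side ctr [0.4266 0.1146] rect [426.4 114.5] [29.6 31.4] ang 47.8 ztop 0.0566 caps dir 48.8
side ctr [0.4407 0.3067] rect [440.8 306.6] [28.  33.1] ang 30.4 ztop 0.0566 caps dir -72.7
```

```bash
python3 - <<'E'
from h import *
plan(.4264,.1135,.13,48); print(state()['q'].round(2))
E
```

```text
clk 8.4 pos [ 0.378  -0.0743  0.2015] psi 3.09 tilt 0.029 op 0.50 F [ 0.  -0.4  0.1] | roll -44.91 travel(after roll) cm [17.2  -8.96  7.15] rows 5.0
[-0.33 -0.48  2.06 -0.    1.56  1.19]
```

Emit:
step_arm(series=[{"travel": [0,0,0],"roll": -6.42,"grip": 0.5},{"travel": [0,0,0],"roll": -6.42,"grip": 0.5},{"travel": [0,0,0],"roll": -6.42,"grip": 0.5},{"travel": [0,0,0],"roll": -6.42,"grip": 0.5},{"travel": [0,0,0],"roll": -6.42,"grip": 0.5},{"travel": [0,0,0],"roll": -6.42,"grip": 0.5},{"travel": [0,0,0],"roll": -6.42,"grip": 0.5},{"travel": [2.87,-1.49,1.19],"roll": 0,"grip": 0.55},{"travel": [2.87,-1.49,1.19],"roll": 0,"grip": 0.55},{"travel": [2.87,-1.49,1.19],"roll": 0,"grip": 0.55},{"travel": [2.87,-1.49,1.19],"roll": 0,"grip": 0.55},{"travel": [2.87,-1.49,1.19],"roll": 0,"grip": 0.55},{"travel": [2.87,-1.49,1.19],"roll": 0,"grip": 0.55},{"travel": [0,0,0],"roll": 0,"grip": 0.55},{"travel": [0,0,0],"roll": 0,"grip": 0.55},{"travel": [0,0,0],"roll": 0,"grip": 0.55}])

```text
clock: 9.78
ee_pos: [0.4313, 0.1124, 0.1307]
ee_rot: [-2.869, -1.281, 0.002]
contact_force: [-0.4, 0.2, 0.9]
opening: 0.549
grip_force: 0.0
```

```bash
python3 - <<'E'
from h import *
plan(.4264,.1135,.03,48)
E
```

```text
clk 9.8 pos [0.4313 0.1124 0.1307] psi 48.11 tilt 0.061 op 0.55 F [-0.4  0.2  0.9] | roll 0.11 travel(after roll) cm [-0.23 -0.43 10.07] rows 2.5
```

Emit:
step_arm(series=[{"travel": [-0.23,-0.43,2],"roll": 0,"grip": 0.55},{"travel": [0,0,2],"roll": 0,"grip": 0.55},{"travel": [0,0,2],"roll": 0,"grip": 0.55},{"travel": [0,0,2],"roll": 0,"grip": 0.55},{"travel": [0,0,2],"roll": 0,"grip": 0.55},{"travel": [0,0,0],"roll": 0,"grip": 0.55},{"travel": [0,0,0],"roll": 0,"grip": 0.55},{"travel": [0,0,0],"roll": 0,"grip": 0.1},{"travel": [0,0,0],"roll": 0,"grip": 0.1},{"travel": [0,0,0],"roll": 0,"grip": 0.1},{"travel": [0,0,0],"roll": 0,"grip": 0.1},{"travel": [0,0,0],"roll": 0,"grip": 0.1},{"travel": [0,0,0],"roll": 0,"grip": 0.1}], squeeze=18)

```text
clock: 10.87
ee_pos: [0.4279, 0.1136, 0.0322]
ee_rot: [2.868, 1.279, 0.003]
contact_force: [0.3, -1.9, 7.5]
opening: 0.302
grip_force: 17.9
```

```bash
python3 - <<'E'
from h import *
plan(.4264,.1135,.13,3.1)
E
```

```text
clk 10.9 pos [0.4279 0.1136 0.0322] psi 48.06 tilt 0.134 op 0.30 F [ 0.3 -1.9  7.5] | roll 44.96 travel(after roll) cm [-0.13  0.   -9.78] rows 2.4
```

Emit:
step_arm(series=[{"travel": [0,0,-2],"roll": 0,"grip": 0.1},{"travel": [0,0,-3],"roll": 0,"grip": 0.1},{"travel": [0,0,-3],"roll": 0,"grip": 0.1},{"travel": [0,0,-3],"roll": 0,"grip": 0.1},{"travel": [0,0,0],"roll": 6.42,"grip": 0.1},{"travel": [0,0,0],"roll": 6.42,"grip": 0.1},{"travel": [0,0,0],"roll": 6.42,"grip": 0.1},{"travel": [0,0,0],"roll": 6.42,"grip": 0.1},{"travel": [0,0,0],"roll": 6.42,"grip": 0.1},{"travel": [0,0,0],"roll": 6.42,"grip": 0.1},{"travel": [0,0,0],"roll": 6.42,"grip": 0.1},{"travel": [0,0,0],"roll": 0,"grip": 0.1},{"travel": [0,0,0],"roll": 0,"grip": 0.1}])

```text
clock: 11.95
ee_pos: [0.4265, 0.1137, 0.1408]
ee_rot: [-3.14, -0.091, 0.001]
contact_force: [0.2, 0.7, -1.3]
opening: 0.299
grip_force: 17.9
```

```bash
python3 - <<'E'
from h import *
p=T2W(.001,0); plan(p[0],p[1],.14,3.1)
E
```

```text
clk 11.9 pos [0.4265 0.1137 0.1408] psi 3.32 tilt 0.029 op 0.30 F [ 0.2  0.7 -1.3] | roll 0.22 travel(after roll) cm [15.76 17.65  0.07] rows 5.8
```

Emit:
step_arm(series=[{"travel": [1.97,2.2,0],"roll": 0.2,"grip": 0.1},{"travel": [1.97,2.2,0],"roll": 0,"grip": 0.1},{"travel": [1.97,2.2,0],"roll": 0,"grip": 0.1},{"travel": [1.97,2.2,0],"roll": 0,"grip": 0.1},{"travel": [1.97,2.2,0],"roll": 0,"grip": 0.1},{"travel": [1.97,2.2,0],"roll": 0,"grip": 0.1},{"travel": [1.97,2.2,0],"roll": 0,"grip": 0.1},{"travel": [1.97,2.2,0],"roll": 0,"grip": 0.1},{"travel": [0,0,0],"roll": 0,"grip": 0.1},{"travel": [0,0,0],"roll": 0,"grip": 0.1},{"travel": [0,0,0],"roll": 0,"grip": 0.1}])

```text
clock: 12.87
ee_pos: [0.5926, -0.0539, 0.1404]
ee_rot: [-3.14, -0.083, 0.002]
contact_force: [-0.0, 0.1, -2.0]
opening: 0.301
grip_force: 18.0
```

```bash
python3 - <<'E'
from h import *
p=T2W(.001,0); plan(p[0],p[1],.058,3.1)
E
```

```text
clk 12.9 pos [ 0.5926 -0.0539  0.1404] psi 3.03 tilt 0.084 op 0.30 F [-0.   0.1 -2. ] | roll -0.07 travel(after roll) cm [0.08 0.03 8.24] rows 2.0
```

Emit:
step_arm(series=[{"travel": [0,0,2],"roll": 0,"grip": 0.1},{"travel": [0,0,2],"roll": 0,"grip": 0.1},{"travel": [0,0,2],"roll": 0,"grip": 0.1},{"travel": [0,0,1.4],"roll": 0,"grip": 0.1},{"travel": [0,0,0.6],"roll": 0,"grip": 0.1},{"travel": [0,0,0.3],"roll": 0,"grip": 0.1},{"travel": [0,0,0],"roll": 0,"grip": 0.1},{"travel": [0,0,0],"roll": 0,"grip": 0.1},{"travel": [0,0,0],"roll": 0,"grip": 0.5},{"travel": [0,0,0],"roll": 0,"grip": 0.5},{"travel": [0,0,0],"roll": 0,"grip": 0.5},{"travel": [0,0,0],"roll": 0,"grip": 0.5},{"travel": [0,0,-2],"roll": 0,"grip": 0.5},{"travel": [0,0,-3],"roll": 0,"grip": 0.5},{"travel": [0,0,-3],"roll": 0,"grip": 0.5},{"travel": [0,0,-3],"roll": 0,"grip": 0.5}])

```text
clock: 14.2
ee_pos: [0.5928, -0.0541, 0.1691]
ee_rot: [-3.14, -0.08, 0.001]
contact_force: [1.2, -0.2, -0.2]
opening: 0.503
grip_force: 0.0
```

```bash
python3 - <<'E'
from h import *
plan(.4403,.3055,.16,120)
E
```

```text
clk 14.2 pos [ 0.5928 -0.0541  0.1691] psi 2.91 tilt 0.033 op 0.50 F [ 1.2 -0.2 -0.2] | roll -117.09 travel(after roll) cm [38.77  4.78  0.92] rows 9.5
```

Emit:
step_arm(series=[{"travel": [-1.34,-3.67,0],"roll": 0,"grip": 0.55},{"travel": [-1.34,-3.67,0],"roll": 0,"grip": 0.55},{"travel": [-1.34,-3.67,0],"roll": 0,"grip": 0.55},{"travel": [-1.34,-3.67,0],"roll": 0,"grip": 0.55},{"travel": [-1.34,-3.67,0],"roll": 0,"grip": 0.55},{"travel": [-1.34,-3.67,0],"roll": 0,"grip": 0.55},{"travel": [-1.34,-3.67,0],"roll": 0,"grip": 0.55},{"travel": [-1.34,-3.67,0],"roll": 0,"grip": 0.55},{"travel": [-1.34,-3.67,0],"roll": 0,"grip": 0.55},{"travel": [-1.34,-3.67,0],"roll": 0,"grip": 0.55},{"travel": [0,0,0],"roll": -7,"grip": 0.55},{"travel": [0,0,0],"roll": -7,"grip": 0.55},{"travel": [0,0,0],"roll": -7,"grip": 0.55},{"travel": [0,0,0],"roll": -7,"grip": 0.55},{"travel": [0,0,0],"roll": -7,"grip": 0.55},{"travel": [0,0,0],"roll": -7,"grip": 0.55},{"travel": [0,0,0],"roll": -7,"grip": 0.55},{"travel": [0,0,0],"roll": -7,"grip": 0.55},{"travel": [0,0,0],"roll": -7,"grip": 0.55},{"travel": [0,0,0],"roll": -7,"grip": 0.55}])

```text
clock: 15.87
ee_pos: [0.4408, 0.3056, 0.1683]
ee_rot: [2.521, 1.874, 0.001]
contact_force: [-0.1, 1.3, -0.6]
opening: 0.551
grip_force: 0.0
```

Emit:
step_arm(series=[{"travel": [0,0,0],"roll": -6.7,"grip": 0.55},{"travel": [0,0,0],"roll": -6.7,"grip": 0.55},{"travel": [0,0,0],"roll": -6.7,"grip": 0.55},{"travel": [0,0,0],"roll": -6.7,"grip": 0.55},{"travel": [0,0,0],"roll": -6.7,"grip": 0.55},{"travel": [0,0,0],"roll": -6.7,"grip": 0.55},{"travel": [0,0,0],"roll": -6.7,"grip": 0.55},{"travel": [0,0,0],"roll": 0,"grip": 0.55},{"travel": [0,0,0],"roll": 0,"grip": 0.55}])

```text
clock: 16.62
ee_pos: [0.4408, 0.3056, 0.1682]
ee_rot: [1.58, 2.715, 0.0]
contact_force: [0.7, 0.2, -0.4]
opening: 0.553
grip_force: 0.0
```

```bash
python3 - <<'E'
from h import *
cam('side');cam('top');boards()
plan(.4403,.3055,.031,120)
E
```

```text
top ctr [0.7595 0.1864] rect [763.9 186. ] [35.4 33.9] ang 0.3 ztop 0.0633 caps dir 0.0
top ctr [ 0.5961 -0.0557] rect [596.  -54.8] [28.  27.9] ang 0.4 ztop 0.0817 caps dir -0.9
side ctr [ 0.5988 -0.0616] rect [597.5 -60.8] [36.5 66.2] ang 30.3 ztop 0.0798 caps dir -112.3
side ctr [0.4407 0.3067] rect [440.1 306.3] [29.6 33.1] ang 30.5 ztop 0.0565 caps dir -72.8
clk 16.7 pos [0.4407 0.3056 0.1681] psi 119.59 tilt 0.014 op 0.55 F [-0.4  0.3 -0.3] | roll -0.41 travel(after roll) cm [ 1.000e-02 -5.000e-02  1.371e+01] rows 3.3
```

Emit:
step_arm(series=[{"travel": [0,0,3],"roll": -0.4,"grip": 0.55},{"travel": [0,0,3],"roll": 0,"grip": 0.55},{"travel": [0,0,3],"roll": 0,"grip": 0.55},{"travel": [0,0,2],"roll": 0,"grip": 0.55},{"travel": [0,0,1.5],"roll": 0,"grip": 0.55},{"travel": [0,0,1],"roll": 0,"grip": 0.55},{"travel": [0,0,0],"roll": 0,"grip": 0.55},{"travel": [0,0,0],"roll": 0,"grip": 0.55},{"travel": [0,0,0],"roll": 0,"grip": 0.1},{"travel": [0,0,0],"roll": 0,"grip": 0.1},{"travel": [0,0,0],"roll": 0,"grip": 0.1},{"travel": [0,0,0],"roll": 0,"grip": 0.1},{"travel": [0,0,0],"roll": 0,"grip": 0.1},{"travel": [0,0,0],"roll": 0,"grip": 0.1},{"travel": [0,0,-2],"roll": 0,"grip": 0.1},{"travel": [0,0,-3],"roll": 0,"grip": 0.1},{"travel": [0,0,-3],"roll": 0,"grip": 0.1},{"travel": [0,0,-3],"roll": 0,"grip": 0.1},{"travel": [0,0,0],"roll": 0,"grip": 0.1}], squeeze=18)

```text
clock: 18.3
ee_pos: [0.4438, 0.3074, 0.1498]
ee_rot: [1.563, 2.719, 0.013]
contact_force: [0.6, 0.6, -1.8]
opening: 0.303
grip_force: 17.9
```

```bash
python3 - <<'E'
from h import *
p=T2W(0,.085);plan(p[0],p[1],.14,183.1)
E
```

```text
clk 18.3 pos [0.4438 0.3074 0.1498] psi 120.21 tilt 0.537 op 0.30 F [ 0.6  0.6 -1.8] | roll -62.89 travel(after roll) cm [-12.87 -28.41   0.97] rows 7.6
```

Emit:
step_arm(series=[{"travel": [0,0,0],"roll": -6.99,"grip": 0.1},{"travel": [0,0,0],"roll": -6.99,"grip": 0.1},{"travel": [0,0,0],"roll": -6.99,"grip": 0.1},{"travel": [0,0,0],"roll": -6.99,"grip": 0.1},{"travel": [0,0,0],"roll": -6.99,"grip": 0.1},{"travel": [0,0,0],"roll": -6.99,"grip": 0.1},{"travel": [0,0,0],"roll": -6.99,"grip": 0.1},{"travel": [0,0,0],"roll": -6.99,"grip": 0.1},{"travel": [0,0,0],"roll": -6.99,"grip": 0.1},{"travel": [-1.43,-3.16,0],"roll": 0,"grip": 0.1},{"travel": [-1.43,-3.16,0],"roll": 0,"grip": 0.1},{"travel": [-1.43,-3.16,0],"roll": 0,"grip": 0.1},{"travel": [-1.43,-3.16,0],"roll": 0,"grip": 0.1},{"travel": [-1.43,-3.16,0],"roll": 0,"grip": 0.1},{"travel": [-1.43,-3.16,0],"roll": 0,"grip": 0.1},{"travel": [-1.43,-3.16,0],"roll": 0,"grip": 0.1},{"travel": [-1.43,-3.16,0],"roll": 0,"grip": 0.1},{"travel": [-1.43,-3.16,0],"roll": 0,"grip": 0.1},{"travel": [0,0,0],"roll": 0,"grip": 0.1}])

```text
clock: 19.88
ee_pos: [0.5861, 0.023, 0.1419]
ee_rot: [0.079, -3.14, 0.004]
contact_force: [0.3, -0.0, -1.9]
opening: 0.302
grip_force: 17.9
```

```bash
python3 - <<'E'
from h import *
p=T2W(0,.085);plan(p[0],p[1],.055,183.1); cam('top'); boards(('top',))
E
```

```text
clk 19.9 pos [0.5861 0.023  0.1419] psi -177.13 tilt 0.138 op 0.30 F [ 0.3 -0.  -1.9] | roll -0.23 travel(after roll) cm [-0.21  0.78  8.69] rows 2.1
top ctr [0.7587 0.1864] rect [762.8 186. ] [33.9 34.5] ang 81.8 ztop 0.0622 caps dir 0.0
top ctr [ 0.5872 -0.0563] rect [586.6 -56.2] [16.9 31.8] ang 7.7 ztop 0.0804 caps dir -16.5
```

Emit:
step_arm(series=[{"travel": [-0.2,0.78,0],"roll": -0.2,"grip": 0.1},{"travel": [0,0,2],"roll": 0,"grip": 0.1},{"travel": [0,0,2],"roll": 0,"grip": 0.1},{"travel": [0,0,2],"roll": 0,"grip": 0.1},{"travel": [0,0,1.5],"roll": 0,"grip": 0.1},{"travel": [0,0,0.7],"roll": 0,"grip": 0.1},{"travel": [0,0,0.4],"roll": 0,"grip": 0.1},{"travel": [0,0,0],"roll": 0,"grip": 0.1},{"travel": [0,0,0],"roll": 0,"grip": 0.1},{"travel": [0,0,0],"roll": 0,"grip": 0.5},{"travel": [0,0,0],"roll": 0,"grip": 0.5},{"travel": [0,0,0],"roll": 0,"grip": 0.5},{"travel": [0,0,0],"roll": 0,"grip": 0.5},{"travel": [0,0,-2],"roll": 0,"grip": 0.5},{"travel": [0,0,-3],"roll": 0,"grip": 0.5},{"travel": [0,0,-3],"roll": 0,"grip": 0.5},{"travel": [0,0,-3],"roll": 0,"grip": 0.5}])

```text
clock: 21.35
ee_pos: [0.5858, 0.0365, 0.1679]
ee_rot: [0.091, -3.14, -0.0]
contact_force: [0.5, -0.1, 0.3]
opening: 0.499
grip_force: 0.0
```

```bash
python3 - <<'E'
from h import *
plan(.36,.2,.18,183.1)
E
```

```text
clk 21.4 pos [0.5858 0.0365 0.1679] psi -176.70 tilt 0.043 op 0.50 F [ 0.5 -0.1  0.3] | roll 0.20 travel(after roll) cm [21.67 17.55 -1.19] rows 6.8
```

Emit:
step_arm(series=[{"travel": [2.7,2.2,0],"roll": 0,"grip": 0.9},{"travel": [2.7,2.2,0],"roll": 0,"grip": 0.9},{"travel": [2.7,2.2,0],"roll": 0,"grip": 0.9},{"travel": [2.7,2.2,0],"roll": 0,"grip": 0.9},{"travel": [2.7,2.2,0],"roll": 0,"grip": 0.9},{"travel": [2.7,2.2,0],"roll": 0,"grip": 0.9},{"travel": [2.7,2.2,0],"roll": 0,"grip": 0.9},{"travel": [2.7,2.2,0],"roll": 0,"grip": 0.9},{"travel": [0,0,0],"roll": 0,"grip": 0.9}])

```text
clock: 22.1
ee_pos: [0.3567, 0.2024, 0.1669]
ee_rot: [0.096, -3.139, -0.003]
contact_force: [0.7, -0.7, -0.7]
opening: 0.9
grip_force: 0.0
```

```bash
cat > chk.py <<'E'
from h import *
for n in('top','side'):
    c=cam(n);P=cloud(c);T=np.stack([(P[...,:2]-A)@ex+.07,(P[...,:2]-A)@ey+.0785],-1);hsv=cv2.cvtColor(c['image'],cv2.COLOR_RGB2HSV)
    b=(cv2.inRange(hsv,(100,100,30),(128,255,255))>0)&(abs(T[...,0]+.115)<.05)&(T[...,1]<-.1)&(T[...,1]>-.21)
    zt=np.percentile(P[b][:,2],97)
    for nm,k in(('all',b),('ribtop',b&(abs(P[...,2]-zt)<.006))):
        print(n,nm,k.sum(),'zt %.4f'%zt,'T pct',np.percentile(T[k],[3,50,97],axis=0).round(4).tolist(),'z',np.percentile(P[k][:,2],[2,50,98]).round(4))
    for ce,m,st in comps(c,(10,120,80),(33,255,255),5):
        if (T[m][:,1]<-.1).all() and (T[m][:,1]>-.25).all(): 
            e=T[m]; print(n,'mark',ce.round(1),st.tolist(),e.mean(0).round(4),P[m].mean(0).round(4),'z',np.percentile(P[m][:,2],[5,50,95]).round(4))
boards()
E
python3 chk.py; python3 - <<'E'
from h import *
s=load('side')['image'];t=load('top')['image']
cv2.imwrite('pics/c4.png',np.vstack([cv2.resize(t[120:220,270:430,::-1],(480,300),interpolation=cv2.INTER_CUBIC),cv2.resize(s[60:160,250:410,::-1],(480,300),interpolation=cv2.INTER_CUBIC)]))
p=T2W(-.115,-.14);plan(p[0],p[1],.18,93.1)
E
```

```text
top all 589 zt 0.1176 T pct [[-0.1426, -0.1855], [-0.1123, -0.164], [-0.0738, -0.1243]] z [0.0783 0.0862 0.1187]
top ribtop 94 zt 0.1176 T pct [[-0.1424, -0.1843], [-0.1143, -0.128], [-0.0847, -0.1228]] z [0.1118 0.1157 0.121 ]
top mark [405.  112.8] [404, 109, 3, 8, 20] [ 0.13   -0.1676] [ 0.7312 -0.2145  0.1646] z [0.1599 0.164  0.1704]
top mark [417.3 227.3] [416, 224, 3, 8, 18] [-0.1625 -0.1679] [ 0.4391 -0.2306  0.1653] z [0.1619 0.1651 0.169 ]
side all 108 zt 0.1155 T pct [[-0.1457, -0.1877], [-0.14, -0.173], [-0.1237, -0.1251]] z [0.0804 0.0862 0.1158]
side ribtop 8 zt 0.1155 T pct [[-0.143, -0.1329], [-0.1406, -0.1266], [-0.1369, -0.1252]] z [0.1101 0.1154 0.1175]
side mark [282.7  77.4] [280, 76, 6, 4, 11] [ 0.1343 -0.1675] [ 0.7355 -0.2142  0.1628] z [0.1594 0.1626 0.1654]
side mark [377.5 115. ] [375, 113, 6, 5, 14] [-0.1632 -0.168 ] [ 0.4384 -0.2308  0.1632] z [0.1603 0.1634 0.1653]
top ctr [0.7582 0.1856] rect [760.7 185. ] [30.4 34.8] ang 13.4 ztop 0.0620 caps dir 0.0
top ctr [ 0.5956 -0.0551] rect [594.7 -54.7] [27.3 31.3] ang 89.0 ztop 0.0816 caps dir -1.1
top ctr [0.5889 0.0384] rect [586.9  38.1] [27.4 33.8] ang 89.8 ztop 0.0808 caps dir 13.3
side ctr [ 0.5986 -0.0615] rect [596.6 -59.3] [36.5 69.7] ang 30.3 ztop 0.0796 caps dir -23.7
side ctr [0.594  0.0305] rect [594.2  30.7] [43.8 53.7] ang 6.0 ztop 0.0795 caps dir 38.5
clk 22.2 pos [0.3601 0.2004 0.1674] psi -176.53 tilt 0.086 op 0.90 F [ 0.1 -0.7 -1.4] | roll 90.37 travel(after roll) cm [-40.67  10.32  -1.26] rows 10.2
```

View pics/c4.png

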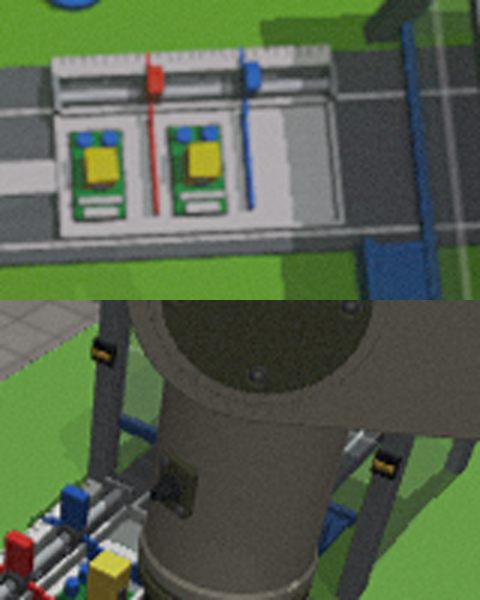

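The crop shows the boards flat at (97,165) in the +y bay and (204,160) in the middle bay. The plates are aligned with the marks, and the sash pointers are visible at z≈0.164. Next is the sash.

Emit:
step_arm(series=[{"travel": [0,0,0],"roll": 6.95,"grip": 0.9},{"travel": [0,0,0],"roll": 6.95,"grip": 0.9},{"travel": [0,0,0],"roll": 6.95,"grip": 0.9},{"travel": [0,0,0],"roll": 6.95,"grip": 0.9},{"travel": [0,0,0],"roll": 6.95,"grip": 0.9},{"travel": [0,0,0],"roll": 6.95,"grip": 0.9},{"travel": [0,0,0],"roll": 6.95,"grip": 0.9},{"travel": [0,0,0],"roll": 6.95,"grip": 0.9},{"travel": [0,0,0],"roll": 6.95,"grip": 0.9},{"travel": [0,0,0],"roll": 6.95,"grip": 0.9},{"travel": [0,0,0],"roll": 6.95,"grip": 0.9},{"travel": [0,0,0],"roll": 6.95,"grip": 0.9},{"travel": [0,0,0],"roll": 6.95,"grip": 0.9},{"travel": [0,0,0],"roll": 0,"grip": 0.9},{"travel": [0,0,0],"roll": 0,"grip": 0.9}])

```text
clock: 23.45
ee_pos: [0.3613, 0.1991, 0.167]
ee_rot: [2.16, 2.281, 0.0]
contact_force: [0.1, -0.2, -0.1]
opening: 0.899
grip_force: 0.0
```

```bash
python3 - <<'E'
from h import *
p=T2W(-.1145,-.121);print(p);plan(p[0],p[1],.17,93.1)
E
```

```text
[ 0.4845367  -0.18116736  0.        ]
clk 23.4 pos [0.3613 0.1991 0.167 ] psi 93.11 tilt 0.015 op 0.90 F [ 0.1 -0.2 -0.1] | roll 0.01 travel(after roll) cm [-38.64  10.25  -0.29] rows 9.7
```

Emit:
step_arm(series=[{"travel": [-3.4,0.93,0],"roll": 0,"grip": 0.9},{"travel": [-3.4,0.93,0],"roll": 0,"grip": 0.9},{"travel": [-3.4,0.93,0],"roll": 0,"grip": 0.9},{"travel": [-3.4,0.93,0],"roll": 0,"grip": 0.9},{"travel": [-3.4,0.93,0],"roll": 0,"grip": 0.9},{"travel": [-3.4,0.93,0],"roll": 0,"grip": 0.9},{"travel": [-3.4,0.93,0],"roll": 0,"grip": 0.9},{"travel": [-3.4,0.93,0],"roll": 0,"grip": 0.9},{"travel": [-3.4,0.93,0],"roll": 0,"grip": 0.9},{"travel": [-3.4,0.93,0],"roll": 0,"grip": 0.9},{"travel": [-3.4,0.93,0],"roll": 0,"grip": 0.9},{"travel": [0,0,0],"roll": 0,"grip": 0.9},{"travel": [0,0,0],"roll": 0,"grip": 0.9},{"travel": [0,0,0],"roll": 0,"grip": 0.9}])

```text
clock: 24.62
ee_pos: [0.4816, -0.1687, 0.1665]
ee_rot: [-2.161, -2.279, 0.0]
contact_force: [-0.1, -0.6, -1.1]
opening: 0.905
grip_force: 0.0
```

```bash
python3 - <<'E'
from h import *
p=T2W(-.1145,-.121);print(p);plan(p[0],p[1],.087,93.1)
E
```

```text
[ 0.4845367  -0.18116736  0.        ]
clk 24.6 pos [ 0.4816 -0.1687  0.1665] psi 93.05 tilt 0.061 op 0.91 F [-0.1 -0.6 -1.1] | roll -0.05 travel(after roll) cm [-1.26  0.23  7.95] rows 2.0
```

Fine approach, descend to TCP z ≈ 0.087, and pinch.

Emit:
step_arm(series=[{"travel": [-0.6,0.22,0],"roll": 0,"grip": 0.9},{"travel": [-0.63,0,0],"roll": 0,"grip": 0.9},{"travel": [0,0,0],"roll": 0,"grip": 0.9},{"travel": [0,0,1.6],"roll": 0,"grip": 0.9},{"travel": [0,0,1.6],"roll": 0,"grip": 0.9},{"travel": [0,0,1.6],"roll": 0,"grip": 0.9},{"travel": [0,0,1.6],"roll": 0,"grip": 0.9},{"travel": [0,0,1.5],"roll": 0,"grip": 0.9},{"travel": [0,0,0],"roll": 0,"grip": 0.9},{"travel": [0,0,0],"roll": 0,"grip": 0.9},{"travel": [0,0,0],"roll": 0,"grip": 0.5},{"travel": [0,0,0],"roll": 0,"grip": 0.5},{"travel": [0,0,0],"roll": 0,"grip": 0.5},{"travel": [0,0,0],"roll": 0,"grip": 0.5},{"travel": [0,0,0],"roll": 0,"grip": 0.5}], squeeze=20)

```text
clock: 25.87
ee_pos: [0.4863, -0.1809, 0.0891]
ee_rot: [2.161, 2.276, 0.003]
contact_force: [6.2, 0.4, 0.6]
opening: 0.642
grip_force: 20.0
```

```bash
python3 - <<'E'
from h import *
p=T2W(-.1145,-.121);plan(p[0],p[1],.087+.088,93.1)
E
python3 chk.py | grep -v ctr
```

```text
clk 25.9 pos [ 0.4863 -0.1809  0.0891] psi 92.97 tilt 0.203 op 0.64 F [6.2 0.4 0.6] | roll -0.13 travel(after roll) cm [-0.03 -0.15 -8.6 ] rows 2.1Traceback (most recent call last):
  File "chk.py", line 5, in <module>
    zt=np.percentile(P[b][:,2],97)
    return _quantile_unchecked(
        a, q, axis, out, overwrite_input, method, keepdims, weights)
    return _ureduce(a,
                    func=_quantile_ureduce_func,
    ...<5 lines>...
                    overwrite_input=overwrite_input,
                    method=method)
    r = func(a, **kwargs)
    result = _quantile(arr,
                       quantiles=q,
    ...<2 lines>...
                       out=out,
                       weights=wgt)
    slices_having_nans = np.isnan(arr[-1, ...])
                                  ~~~^^^^^^^^^
IndexError: index -1 is out of bounds for axis 0 with size 0
```

Emit:
step_arm(series=[{"travel": [0,0,-1],"roll": 0,"grip": 0.5},{"travel": [0,0,-1.5],"roll": 0,"grip": 0.5},{"travel": [0,0,-1.5],"roll": 0,"grip": 0.5},{"travel": [0,0,-1.5],"roll": 0,"grip": 0.5},{"travel": [0,0,-1.5],"roll": 0,"grip": 0.5},{"travel": [0,0,-1.2],"roll": 0,"grip": 0.5},{"travel": [0,0,-0.6],"roll": 0,"grip": 0.5},{"travel": [0,0,0],"roll": 0,"grip": 0.5},{"travel": [0,0,0],"roll": 0,"grip": 0.5},{"travel": [0,0,0],"roll": 0,"grip": 0.5}])

```text
clock: 26.75
ee_pos: [0.4863, -0.1809, 0.1768]
ee_rot: [2.161, 2.276, 0.003]
contact_force: [7.0, -0.1, 0.8]
opening: 0.647
grip_force: 20.0
```

```bash
python3 - <<'E'
from h import *
p=T2W(-.1145,-.121);plan(p[0],p[1],.0891+.087,93.1)
for n in('top','side'):
    c=cam(n);P=cloud(c);T=np.stack([(P[...,:2]-A)@ex+.07,(P[...,:2]-A)@ey+.0785],-1)
    b=(cv2.inRange(cv2.cvtColor(c['image'],cv2.COLOR_RGB2HSV),(100,100,30),(128,255,255))>0)&(T[...,1]<-.1)&(T[...,1]>-.22)&(T[...,0]<.13)&(T[...,0]>-.17)
    k=b&(P[...,2]>.12); print(n,b.sum(),k.sum(),np.percentile(P[k],[3,50,97],axis=0).round(4).tolist() if k.any() else '')
E
```

```text
clk 26.8 pos [ 0.4863 -0.1809  0.1768] psi 92.98 tilt 0.220 op 0.65 F [ 7.  -0.1  0.8] | roll -0.12 travel(after roll) cm [-0.02 -0.17  0.07] rows 0.0
top 143 143 [[0.6163, -0.2382, 0.1752], [0.6601, -0.2347, 0.1856], [0.709, -0.2317, 0.1992]]
side 665 665 [[0.4619, -0.2462, 0.1665], [0.5096, -0.2316, 0.1778], [0.7017, -0.1818, 0.2045]]
```

Emit:
step_arm(series=[{"travel": [0,0,0],"roll": 0,"grip": 0.9},{"travel": [0,0,0],"roll": 0,"grip": 0.9},{"travel": [0,0,0],"roll": 0,"grip": 0.9},{"travel": [0,0,0],"roll": 0,"grip": 0.9},{"travel": [0,-0.2,0],"roll": 0,"grip": 0.9},{"travel": [0,0,0],"roll": 0,"grip": 0.9},{"travel": [1,0,0],"roll": 0,"grip": 0.9},{"travel": [2,0,0],"roll": 0,"grip": 0.9},{"travel": [3,0,0],"roll": 0,"grip": 0.9},{"travel": [3.5,-1,0],"roll": 0,"grip": 0.9},{"travel": [3.5,-1,0],"roll": 0,"grip": 0.9},{"travel": [3.5,-1,0],"roll": 0,"grip": 0.9},{"travel": [3.5,-1,0],"roll": 0,"grip": 0.9},{"travel": [3.5,-1,0],"roll": 0,"grip": 0.9},{"travel": [3.5,-1,0],"roll": 0,"grip": 0.9},{"travel": [3.5,-1,0],"roll": 0,"grip": 0.5},{"travel": [3.5,-1,0],"roll": 0,"grip": 0.5},{"travel": [3.5,-1,0],"roll": 0,"grip": 0.5},{"travel": [0,0,0],"roll": 0,"grip": 0.5}])

```text
clock: 28.43
ee_pos: [0.3707, 0.1945, 0.1761]
ee_rot: [-2.155, -2.283, -0.003]
contact_force: [0.5, -0.6, 0.0]
opening: 0.661
grip_force: 0.0
```

```bash
python3 chk.py; python3 - <<'E'
from h import *
s=load('side')['image'];t=load('top')['image']
cv2.imwrite('pics/c5.png',np.vstack([cv2.resize(t[100:250,180:430,::-1],(500,300),interpolation=cv2.INTER_CUBIC),cv2.resize(s[60:160,240:407,::-1],(500,300),interpolation=cv2.INTER_CUBIC)]))
plan(*T2W(0,.2075)[:2],.2,3.1)
E
```

```text
top all 684 zt 0.2054 T pct [[-0.1428, -0.1854], [-0.1134, -0.1641], [-0.0771, -0.1233]] z [0.1679 0.1741 0.2061]
top ribtop 121 zt 0.2054 T pct [[-0.1434, -0.1839], [-0.1137, -0.1273], [-0.0846, -0.1224]] z [0.1997 0.2034 0.2071]
top mark [405.  112.8] [404, 109, 3, 8, 20] [ 0.1299 -0.1674] [ 0.731  -0.2143  0.1652] z [0.1614 0.1655 0.17  ]
top mark [417.3 227.1] [416, 224, 3, 8, 19] [-0.1613 -0.1708] [ 0.4405 -0.2334  0.1559] z [0.1448 0.1642 0.1679]
side all 255 zt 0.2048 T pct [[-0.1447, -0.1871], [-0.1338, -0.1294], [-0.1062, -0.1222]] z [0.1658 0.1779 0.205 ]
side ribtop 37 zt 0.2048 T pct [[-0.1422, -0.1326], [-0.1317, -0.1264], [-0.1215, -0.1207]] z [0.1995 0.2034 0.2056]
side mark [282.7  77.4] [280, 76, 6, 4, 11] [ 0.1343 -0.1674] [ 0.7354 -0.2141  0.1629] z [0.1599 0.1634 0.1647]
top ctr [0.7588 0.1864] rect [763.9 186. ] [35.4 33.9] ang 0.3 ztop 0.0623 caps dir 0.0
top ctr [ 0.5954 -0.0551] rect [593.3 -54.7] [27.3 34.1] ang 89.0 ztop 0.0809 caps dir -21.4
top ctr [0.5894 0.0383] rect [588.3  38.1] [27.4 31. ] ang 89.8 ztop 0.0813 caps dir 20.6
clk 28.5 pos [0.3725 0.1905 0.176 ] psi 93.21 tilt 0.004 op 0.58 F [ 0.3  0.1 -0. ] | roll 90.11 travel(after roll) cm [20.63  4.87 -2.4 ] rows 5.2
```

View pics/c5.png

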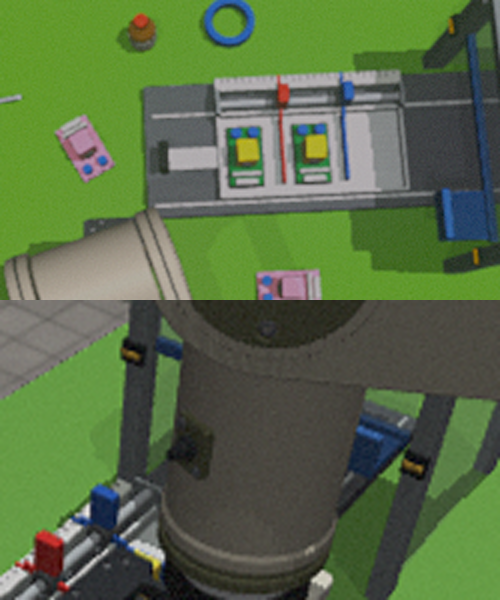

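Sash edge is ≈0.163 and the mark ≈0.164, so the sash is set; the boards and collars are unchanged. Now I'll push the tray with closed fingers.

Emit:
step_arm(series=[{"travel": [0,0,0],"roll": 6.93,"grip": 0},{"travel": [0,0,0],"roll": 6.93,"grip": 0},{"travel": [0,0,0],"roll": 6.93,"grip": 0},{"travel": [0,0,0],"roll": 6.93,"grip": 0},{"travel": [0,0,0],"roll": 6.93,"grip": 0},{"travel": [0,0,0],"roll": 6.93,"grip": 0},{"travel": [0,0,0],"roll": 6.93,"grip": 0},{"travel": [0,0,0],"roll": 6.93,"grip": 0},{"travel": [0,0,0],"roll": 6.93,"grip": 0},{"travel": [0,0,0],"roll": 6.93,"grip": 0},{"travel": [0,0,0],"roll": 6.93,"grip": 0},{"travel": [0,0,0],"roll": 6.93,"grip": 0},{"travel": [0,0,0],"roll": 6.93,"grip": 0},{"travel": [0,0,0],"roll": 0,"grip": 0},{"travel": [0,0,0],"roll": 0,"grip": 0}])

```text
clock: 29.78
ee_pos: [0.3738, 0.1881, 0.1759]
ee_rot: [3.14, 0.082, -0.0]
contact_force: [0.4, 0.2, -1.1]
opening: 0.005
grip_force: 0.0
```

```bash
python3 - <<'E'
from h import *
p=T2W(0,.246);print(p);plan(p[0],p[1],.176,3.1)
E
```

```text
[0.57906143 0.19147768 0.        ]
clk 29.8 pos [0.3738 0.1881 0.1759] psi 2.99 tilt 0.013 op 0.01 F [ 0.4  0.2 -1.1] | roll -0.11 travel(after roll) cm [ 2.051e+01  7.700e-01 -1.000e-02] rows 5.0
```

Emit:
step_arm(series=[{"travel": [2.93,0.11,0],"roll": 0,"grip": 0},{"travel": [2.93,0.11,0],"roll": 0,"grip": 0},{"travel": [2.93,0.11,0],"roll": 0,"grip": 0},{"travel": [2.93,0.11,0],"roll": 0,"grip": 0},{"travel": [2.93,0.11,0],"roll": 0,"grip": 0},{"travel": [2.93,0.11,0],"roll": 0,"grip": 0},{"travel": [2.93,0.11,0],"roll": 0,"grip": 0},{"travel": [0,0,0],"roll": 0,"grip": 0},{"travel": [0,0,0],"roll": 0,"grip": 0},{"travel": [0,0,0],"roll": 0,"grip": 0}])

```text
clock: 30.62
ee_pos: [0.5783, 0.1911, 0.1754]
ee_rot: [3.14, 0.082, -0.002]
contact_force: [-0.3, 0.3, -0.5]
opening: 0.005
grip_force: 0.0
```

```bash
python3 - <<'E'
from h import *
p=T2W(0,.246);print(p);plan(p[0],p[1],.038,3.1)
E
```

```text
[0.57906143 0.19147768 0.        ]
clk 30.6 pos [0.5783 0.1911 0.1754] psi 2.98 tilt 0.079 op 0.01 F [-0.3  0.3 -0.5] | roll -0.12 travel(after roll) cm [ 0.1  -0.03 13.74] rows 3.4
```

Emit:
step_arm(series=[{"travel": [0.1,0,2.5],"roll": 0,"grip": 0},{"travel": [0,0,2.5],"roll": 0,"grip": 0},{"travel": [0,0,2.5],"roll": 0,"grip": 0},{"travel": [0,0,2.5],"roll": 0,"grip": 0},{"travel": [0,0,2.2],"roll": 0,"grip": 0},{"travel": [0,0,1.5],"roll": 0,"grip": 0},{"travel": [0,0,0],"roll": 0,"grip": 0},{"travel": [0,0,0],"roll": 0,"grip": 0},{"travel": [0,0.4,0],"roll": 0,"grip": 0},{"travel": [0,0.4,0],"roll": 0,"grip": 0},{"travel": [0,0.5,0],"roll": 0,"grip": 0},{"travel": [0,0.5,0],"roll": 0,"grip": 0},{"travel": [0,0.6,0],"roll": 0,"grip": 0},{"travel": [0,0.8,0],"roll": 0,"grip": 0},{"travel": [0,0.8,0],"roll": 0,"grip": 0}])

```text
clock: 31.87
ee_pos: [0.5826, 0.1541, 0.0405]
ee_rot: [-3.136, -0.08, -0.004]
contact_force: [-0.5, 13.4, 2.6]
opening: 0.006
grip_force: 6.5
```

```bash
python3 - <<'E'
from h import *
p=T2W(0,-.0735);print(p);plan(p[0],p[1],.038,3.1); print(tr(state()['ee_pos'])+[0,.0785])
E
```

```text
[ 0.59630605 -0.1275566   0.        ]
clk 31.9 pos [0.5826 0.1541 0.0405] psi 2.92 tilt 0.294 op 0.01 F [-0.5 13.4  2.6] | roll -0.18 travel(after roll) cm [-0.16 28.19  0.12] rows 6.9
[0.00153128 0.20843665]
```

Emit:
step_arm(series=[{"travel": [0,1.0,0],"roll": 0,"grip": 0},{"travel": [0,1.2,0],"roll": 0,"grip": 0},{"travel": [0,1.4,0],"roll": 0,"grip": 0},{"travel": [0,1.5,0],"roll": 0,"grip": 0},{"travel": [0,1.5,0],"roll": 0,"grip": 0},{"travel": [0,1.5,0],"roll": 0,"grip": 0},{"travel": [0,1.5,0],"roll": 0,"grip": 0},{"travel": [0,1.5,0],"roll": 0,"grip": 0},{"travel": [0,1.5,0],"roll": 0,"grip": 0},{"travel": [0,1.5,0],"roll": 0,"grip": 0},{"travel": [0,1.5,0],"roll": 0,"grip": 0},{"travel": [0,1.5,0],"roll": 0,"grip": 0},{"travel": [0,1.5,0],"roll": 0,"grip": 0},{"travel": [0,1.5,0],"roll": 0,"grip": 0},{"travel": [0,1.4,0],"roll": 0,"grip": 0},{"travel": [0,1.2,0],"roll": 0,"grip": 0},{"travel": [0,0.9,0],"roll": 0,"grip": 0},{"travel": [0,0.6,0],"roll": 0,"grip": 0},{"travel": [0,0.4,0],"roll": 0,"grip": 0},{"travel": [0,0.2,0],"roll": 0,"grip": 0}])

```text
clock: 33.53
ee_pos: [0.5961, -0.0945, 0.0404]
ee_rot: [-3.138, -0.079, -0.007]
contact_force: [5.5, 12.5, 3.0]
opening: 0.008
grip_force: 6.2
```

```bash
python3 - <<'E'
from h import *
p=T2W(0,-.0735);plan(p[0],p[1],.038,3.1); print(tr(state()['ee_pos'])+[0,.0785])
E
```

```text
clk 33.5 pos [ 0.5961 -0.0945  0.0404] psi 2.88 tilt 0.296 op 0.01 F [ 5.5 12.5  3. ] | roll -0.22 travel(after roll) cm [-0.16  3.3   0.23] rows 0.8
[ 0.00154238 -0.04052312]
```

Emit:
step_arm(series=[{"travel": [0,0.4,0],"roll": 0,"grip": 0},{"travel": [0,0.4,0],"roll": 0,"grip": 0},{"travel": [0,0.4,0],"roll": 0,"grip": 0},{"travel": [0,0.4,0],"roll": 0,"grip": 0},{"travel": [0,0.4,0],"roll": 0,"grip": 0},{"travel": [0,0.4,0],"roll": 0,"grip": 0},{"travel": [0,0,0],"roll": 0,"grip": 0}])

```text
clock: 34.12
ee_pos: [0.5974, -0.1187, 0.0404]
ee_rot: [-3.138, -0.079, -0.007]
contact_force: [5.2, 8.8, 2.3]
opening: 0.004
grip_force: 4.2
```

Emit:
step_arm(series=[{"travel": [0,0.2,0],"roll": 0,"grip": 0},{"travel": [0,0.2,0],"roll": 0,"grip": 0},{"travel": [0,0.2,0],"roll": 0,"grip": 0}])

```text
clock: 34.37
ee_pos: [0.5976, -0.1238, 0.0404]
ee_rot: [-3.138, -0.08, -0.007]
contact_force: [5.3, 12.6, 2.9]
opening: 0.003
grip_force: 6.2
```

Emit:
step_arm(series=[{"travel": [0,0.15,0],"roll": 0,"grip": 0},{"travel": [0,0.15,0],"roll": 0,"grip": 0}])

```text
clock: 34.53
ee_pos: [0.5978, -0.1268, 0.0404]
ee_rot: [-3.138, -0.08, -0.007]
contact_force: [5.4, 12.7, 2.8]
opening: 0.001
grip_force: 6.2
```

Emit:
step_arm(series=[{"travel": [0,0.15,0],"roll": 0,"grip": 0},{"travel": [0,0.15,0],"roll": 0,"grip": 0},{"travel": [0,0.15,0],"roll": 0,"grip": 0}])

```text
clock: 34.78
ee_pos: [0.598, -0.1309, 0.0404]
ee_rot: [-3.137, -0.08, -0.006]
contact_force: [6.0, 21.4, 4.5]
opening: 0.005
grip_force: 10.5
```

Emit:
step_arm(series=[{"travel": [0,0.15,0],"roll": 0,"grip": 0},{"travel": [0,0.15,0],"roll": 0,"grip": 0}])

```text
clock: 34.95
ee_pos: [0.598, -0.1309, 0.0404]
ee_rot: [-3.132, -0.081, -0.005]
contact_force: [3.9, 32.7, 9.1]
opening: 0.002
grip_force: 16.5
```

```bash
python3 - <<'E'
from h import *
print((tr(state()['ee_pos'])+[0,.0785]).round(4), state()['contact_force'])
for n in('top','side'):
    c=cam(n);P=cloud(c);T=np.stack([(P[...,:2]-A)@ex+.07,(P[...,:2]-A)@ey+.0785],-1)
    k=(abs(T[...,0])<.02)&(T[...,1]<-.06)&(T[...,1]>-.18)&(abs(P[...,2]-.0655)<.005);print(n,'handle',k.sum(),np.percentile(T[k],[5,50,95],axis=0).round(4).tolist() if k.any() else '')
    hsv=cv2.cvtColor(c['image'],cv2.COLOR_RGB2HSV)
    for nm,lo,hi in(('red',(0,100,50),(9,255,255)),('blue',(100,100,40),(128,255,255))):
        q=(cv2.inRange(hsv,lo,hi)>0)&(abs(T[...,0]-.07)<.025)&(T[...,1]<-.2)&(T[...,1]>-.45)&(P[...,2]>.09)&(P[...,2]<.11)
        if q.sum(): print(n,nm,q.sum(),np.percentile(T[q],[5,50,95],axis=0).round(4).tolist())
E
```

```text
[ 0.0015 -0.0769] [ 3.88351164 32.70322308  9.09039623]
top handle 0 
side handle 41 [[-0.0154, -0.1022], [-0.0081, -0.0835], [0.0019, -0.0609]]
```

The arm has stopped moving while the force rises to 33 N, so the tray is against its end stop. I'll back off, rise and clear the view.

Emit:
step_arm(series=[{"travel": [0,-0.5,0],"roll": 0,"grip": 0},{"travel": [0,-1.5,0],"roll": 0,"grip": 0},{"travel": [0,-3,0],"roll": 0,"grip": 0},{"travel": [0,-3,-3],"roll": 0,"grip": 0},{"travel": [0,-3,-3],"roll": 0,"grip": 0},{"travel": [0,-3,-3],"roll": 0,"grip": 0},{"travel": [-3,-2,-3],"roll": 0,"grip": 0},{"travel": [-3.5,0,0],"roll": 0,"grip": 0},{"travel": [-3.5,0,0],"roll": 0,"grip": 0},{"travel": [-3.5,0,0],"roll": 0,"grip": 0},{"travel": [-3.5,0,0],"roll": 0,"grip": 0},{"travel": [0,-3.5,0],"roll": 0,"grip": 0},{"travel": [0,-3.5,0],"roll": 0,"grip": 0},{"travel": [0,-3.5,0],"roll": 0,"grip": 0},{"travel": [0,-3.5,0],"roll": 0,"grip": 0},{"travel": [0,0,0],"roll": 0,"grip": 0}])

```text
clock: 36.38
ee_pos: [0.4139, 0.1559, 0.1544]
ee_rot: [-3.138, -0.084, -0.002]
contact_force: [0.4, 0.1, -0.1]
opening: 0.001
grip_force: 0.0
```

```bash
python3 chk.py; python3 - <<'E'
from h import *
for n in('top','side'):
    c=load(n);P=cloud(c);T=np.stack([(P[...,:2]-A)@ex+.07,(P[...,:2]-A)@ey+.0785],-1)
    k=(abs(T[...,0])<.02)&(T[...,1]<-.05)&(T[...,1]>-.15)&(abs(P[...,2]-.0655)<.004);print(n,'handle',k.sum(),np.percentile(T[k],[5,50,95],axis=0).round(4).tolist() if k.any() else '')
s=load('side')['image'];t=load('top')['image']
cv2.imwrite('pics/c6.png',np.vstack([cv2.resize(t[80:260,250:510,::-1],(520,300),interpolation=cv2.INTER_CUBIC),cv2.resize(s[20:160,230:450,::-1],(520,300),interpolation=cv2.INTER_CUBIC)]))
E
```

```text
top all 685 zt 0.2053 T pct [[-0.1429, -0.1851], [-0.1135, -0.1641], [-0.0788, -0.1234]] z [0.1683 0.174  0.2058]
top ribtop 119 zt 0.2053 T pct [[-0.1435, -0.1837], [-0.1139, -0.1272], [-0.0871, -0.1223]] z [0.2    0.2035 0.2081]
top mark [405.  112.7] [404, 109, 3, 8, 21] [ 0.1302 -0.1675] [ 0.7314 -0.2144  0.1651] z [0.1605 0.1651 0.1713]
top mark [451.7 167.3] [447, 163, 10, 10, 80] [-0.0412 -0.2214] [ 0.5631 -0.2775  0.2802] z [0.2775 0.2801 0.2833]
top mark [414.8 169.4] [412, 164, 7, 12, 72] [-0.0028 -0.2018] [ 0.6004 -0.2558  0.089 ] z [0.0381 0.0802 0.1678]
top mark [417.3 227.1] [416, 224, 3, 8, 19] [-0.1613 -0.1706] [ 0.4404 -0.2332  0.1565] z [0.1456 0.164  0.1704]
side all 508 zt 0.2047 T pct [[-0.143, -0.1871], [-0.1172, -0.1257], [-0.0772, -0.122]] z [0.1669 0.1797 0.205 ]
side ribtop 90 zt 0.2047 T pct [[-0.1421, -0.1321], [-0.1164, -0.1255], [-0.0871, -0.122]] z [0.1993 0.2032 0.2057]
side mark [282.7  77.4] [280, 76, 6, 4, 11] [ 0.1345 -0.1679] [ 0.7357 -0.2145  0.1626] z [0.1596 0.1629 0.1648]
side mark [377.5 114.9] [375, 113, 6, 5, 13] [-0.1632 -0.1675] [ 0.4384 -0.2303  0.1637] z [0.1607 0.1635 0.1663]
top ctr [0.7588 0.1862] rect [762.9 186.4] [33.  34.5] ang 81.8 ztop 0.0629 caps dir 0.0
top ctr [ 0.6043 -0.2646] rect [ 604.6 -262.3] [30.7 25. ] ang 0.4 ztop 0.0813 caps dir 0.0
top handle 68 [[-0.018, -0.1025], [-0.0, -0.0965], [0.0167, -0.0903]]
side handle 0
```

View pics/c6.png

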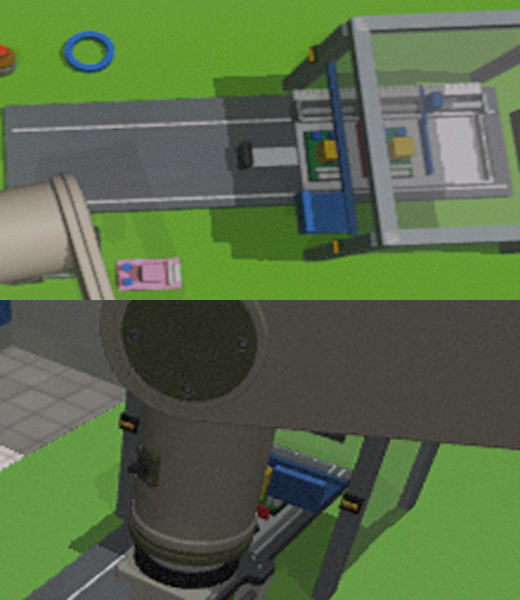

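The tray is home: the handle is 90 mm short of the sash plane. In the top crop the boards show at (328,150) and (402,147), and the sash is still level with the mark.

```bash
python3 -c "
from rig import *
print(hand_in())"
```

```text
the job is handed in; nothing more can be done
None
```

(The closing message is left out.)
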